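# Focus the nest camera and set it on the bird box roof pad

### The job

Take the nest camera out of the plywood rack and stand it on the open bench, let go, and there turn its focus ring until the pointer on the ring lines up with the single long mark on the housing. Then take the camera across its narrow width and set it squarely, either way round, on the narrow sloping pad of the upturned roof, centred across the pad and close up against the two upright stops at the pad's low end, with the ring still on the mark. Keep the camera upright and leave everything else where it is.

Things in the scene. Friction and masses are not known exactly. Their poses are not given: they have to be found in the camera images.
- nestcam: Nest camera: grey box 66 long (its x) x 56 wide (y) x 44 high, about 0.45 kg, black focus ring and lens on top (69 high over all). Origin: centre of underside; z up. Starts upright in one bay of the rack, length along the bay. The one long white mark (13 mm) is on its top, on the +x side of the ring, running along x; the seven other marks round the ring, every 45 degrees, are 3 mm long.
- focus_ring (a joint): Angle of the focus ring: 0 when its pointer is on the long mark, positive anticlockwise seen from above; stops at -2.6 and 2.6. It stays where it is left (friction about 0.03 N m).
- ring_grip (a point): Grip point on the ring's axis, 60 above the camera's underside, 7 from its centre towards its -x. Ring: black cylinder 36 in diameter, from 44.5 to 68.5 above the underside. This point's x axis runs along the pointer, a small white nub at the ring's foot reaching 23 from the axis, its top 49 above the underside.
- rack: Fixed two-bay plywood rack, 110 (x) x 159 (y). Origin: centre of underside. Base 10 thick; three upright partitions along x, 5 thick, at y = -77, 0, 77, tops 70 above the bench. Bays 72 wide, centred at y = -38.5 and 38.5, open above and at both x ends: the camera stands on the base and can be gripped there only along its length.
- jar: Empty glass jar, 56 in diameter, 68 high, loose, in the other bay of the rack. Origin: centre of its underside.
- pad: Camera pad: fixed wooden rail 36 wide (y), 84 long (x), 30 high on the upturned roof board (150 x 170 x 12). Origin: on its upper face, 75 above the bench, where the centre of the camera's underside belongs when touching the stops. x points down the slope (15 degrees) to the stops, z square out of the face. Two stops, 11 wide, 30 tall, 14 apart, inner faces at x = 33; upper end open.
- drill: Steel pistol hand drill, about 210 long, 48 high, lying loose. Origin under its motor barrel.
- clamp: Black plastic bar clamp, 240 long, 28 high, loose. Origin under the bar's middle.
- driver: Screwdriver 160 long, lying loose. Origin near its middle.
- offcut: Loose wood offcut 50 x 100 x 18. Origin: centre of its underside.
- perch_block: Loose wooden block 45 x 45 x 30. Origin: centre of its underside.
- glue: White glue bottle, 50 in diameter, 150 high, loose. Origin: centre of its underside.
Not all that is in view belongs to the job. Leave any green or pink look-alike of the nestcam alone.

How it is judged:
By the outcome, as a careful person would: the job done as asked, in the order asked, and still so for the second after the job is handed in, with the robot touching nothing.
It also fails if it takes over 66 s, if anything falls off the work surface, if the arm or the gripper's body presses on something with over 40 N, if the wrist force passes 120 N, or if a joint passes its speed limit or range.

### The arm

A 6-joint arm with a two-finger parallel gripper is mounted at the origin on the work surface. World frame = base frame: x ahead of the robot, y to its left, z up, the work surface at z = 0. Lengths are in m, angles in degrees, forces in N, time in s.
With the tool pointing down it reaches from about 0.375 to 0.9 m from the base axis. Payload 3.1 kg.
Tool frame: the origin (TCP) lies at the very end of the fingers, on their centre line; the grasp point (between the pads) lies 19 mm behind it (bot.tcp_to_grasp is the distance from the TCP to the grasp point, in m); z points along the fingers, y is the line along which they close (so a half turn about z gives the same grasp; the last joint's range is limited). The gripper opens to 87 mm and grips with 3 to 60 N. Pads are 19 mm wide; open, the fingers measure 117 mm over their backs; the gripper's body (75 mm by 190 mm) begins 51 mm behind the grasp point.
Start: joints at [-84.139, 30.224, 82.088, -0, 67.689, -10.227], TCP at [0.173, -0.6, 0.223] pointing down, gripper open.
Joint ranges: [-176.69, 176.69], [-43.24, 126.21], [12.49, 139.97], [-82, 262], [0, 151.66], [-163.58, 163.58]. Speed limits (degrees/s): [159.86, 159.86, 180, 180, 180, 180].

### API

Orientations are given as a 3x3 rotation matrix whose columns are the frame's x, y, z axes.
In Python, from rig import telemetry, capture, camera_info, job, bot gives the robot as it stands. The module is installed in compiled form; this text tells all that it offers.
- The arm moves only by the tool carry_out, never from a script. Its argument "deltas" is a list that holds one entry, the list of rows, each a list of 7 numbers: the shift along the tool's x, y, z scaled (see below), then the turn, a rotation vector about the tool's x, y, z scaled (see below), then the closure, from -1 (fully open) to 1 (shut). In form: [[[dx, dy, dz, ax, ay, az, claw], ...]]. A call has exactly 10 rows; each row is the pose to reach, as a shift and turn from the pose commanded when the call began, along the tool's axes at that moment, turning the shorter way round; what a row does not reach only later rows make up. The controller multiplies each number of a shift by 15 cm and each number of a turn by 360 degrees. A row lasts 1/12 s, in which the tool goes at most 41.7 mm and 7.16 degrees, less where a joint would pass 70% of its speed; a pose out of reach is approached as far as the arm can. A call with a number of a shift or a turn outside -1 to 1 is refused whole. A call with a gripper value outside its range is refused whole. The fingers move at their own pace and stop on an object; the grip force is fixed at half the most. Time passes only in rows, so rows that repeat a pose let the fingers close, or fill a call up. It gives the time, the measured TCP pose, the force, the opening and the grip force at its end, in the units of the state.
- telemetry.read_state(): the state, without advancing time (a new reading comes with each control period).
- capture(name): name is "side" or "top"; returns the picture (384x512x3 uint8, red, green, blue); there is no depth.
- camera_info(name): a dict with "mtx" (3x3 intrinsics, pixels), "cam_to_world" (4x4, takes a point from camera to world coordinates). Camera axes: x right, y down, z forward; pixel columns grow to the right and rows downward; lengths in m; the calibration is good to about 2 mm. A picture is of the moment at which its call begins. camera_info takes no time and is no camera call.
- job.hand_in(): hands the job in; it is judged then, once.
The state is a dict: "time_s": time; "joint_positions": joint angles; "qvel": joint speeds; "tau": joint torques, N m; "position": TCP position; "tcp_rot": TCP orientation; "force": force on the tool from outside, world axes, zero at the start; "moment": the same for the moment, N m; "opening": opening from 0.0 (shut) to 1.0 (fully open); "grasp_force": force on a finger pad.
Only numpy, scipy, OpenCV 4.12 (cv2) and the standard library are available. Lean on these libraries where they do the work, as an engineer would, in place of code of your own. Each camera call takes 0.05 s, during which the arm holds its last target. There are 200 camera calls.

## Working session

There is one attempt and no reset: what is moved stays moved. The work goes in short steps, Python scripts to look and compute and a tool call to move; the robot and the scene stay as the last step left them, time stands still between calls to the robot, and variables do not carry over. Pictures are saved under pics/ and viewed, at most 10 in all, crops included, and the job is handed in when it is done.

Besides the shell and the picture viewer there is one more tool, called after ">>>" by a JSON object that holds its "method" and its "body", one argument or row to a line. carry_out: Moves the arm, as the interface text tells. Its arguments: {"type":"object","properties":{"deltas":{"type":"array","items":{"type":"array","items":{"type":"array","items":{"type":"number"}}}}},"required":["deltas"]}

```bash
mkdir -p pics
python3 - <<'E'
from rig import telemetry,capture,camera_info,bot
import cv2,numpy as np
s=telemetry.read_state();print(s['position'],np.round(s['tcp_rot'],3).tolist(),s['opening'],bot.tcp_to_grasp)
for n in('top','side'):
    i=capture(n);np.save(f'pics/{n}0.npy',i);cv2.imwrite(f'pics/{n}0.png',cv2.resize(i[...,::-1],(800,600),interpolation=cv2.INTER_CUBIC))
    c=camera_info(n);print(n,np.round(c['mtx'],1).tolist(),np.round(c['cam_to_world'],3).tolist())
E
```

```text
[ 0.17317012 -0.59978399  0.22158298] [[0.961, 0.277, -0.0], [0.277, -0.961, 0.002], [0.0, -0.002, -1.0]] 0.9981875842224577 0.0187
top [[360.2, 0.0, 252.1], [0.0, 360.2, 192.8], [0.0, 0.0, 1.0]] [[-0.003, -0.997, 0.083, 0.439], [-1.0, 0.003, 0.005, 0.032], [-0.005, -0.083, -0.997, 1.061], [0.0, 0.0, 0.0, 1.0]]
side [[353.6, 0.0, 255.4], [0.0, 353.6, 189.7], [0.0, 0.0, 1.0]] [[-0.963, -0.176, 0.204, 0.256], [-0.27, 0.603, -0.751, 0.946], [0.009, -0.778, -0.628, 0.82], [0.0, 0.0, 0.0, 1.0]]
```

View pics/top0.png

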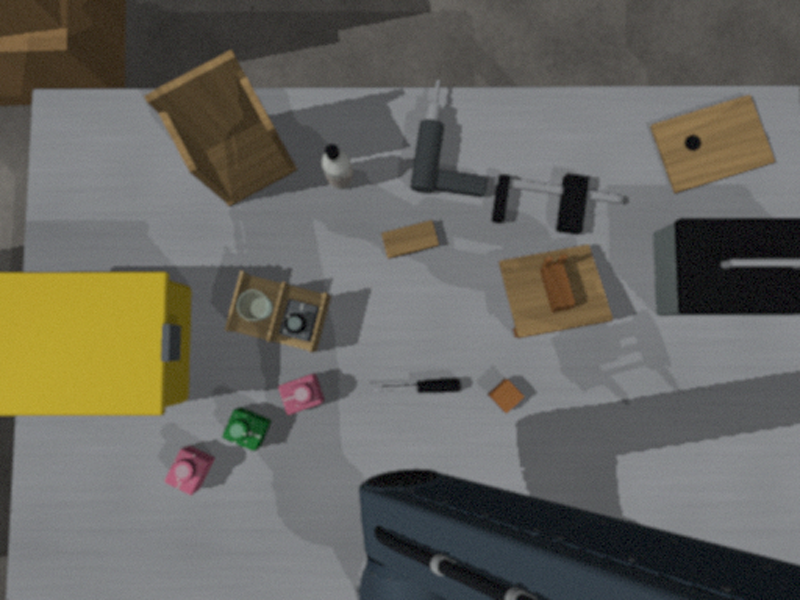

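View pics/side0.png

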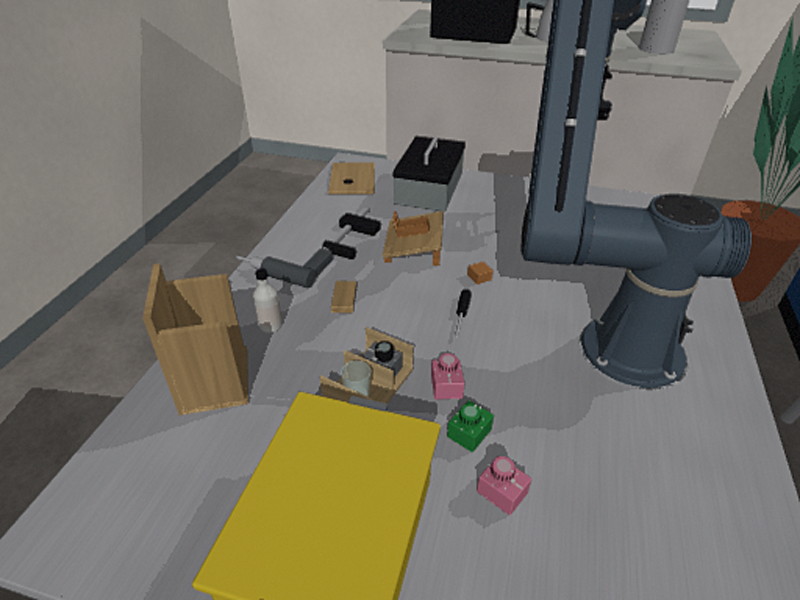

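The top view (800 px scale) shows the rack at about (278,310). The grey camera is in its right bay at (298,320) and the jar is in the left bay. The roof is at (555,290) with the pad rail at (558,285). The open bench between them, around (400,310), is free. Next I'll zoom in on these.

```bash
cat > h.py <<'E'
import numpy as np,cv2
from rig import camera_info,capture
def ray(n,u,v):
    c=camera_info(n);T=c['cam_to_world'];d=T[:3,:3]@np.linalg.solve(c['mtx'],[u,v,1.]);return T[:3,3],d
def on(n,u,v,z):
    o,d=ray(n,u,v);return o+d*(z-o[2])/d[2]
def px(n,p):
    c=camera_info(n);T=c['cam_to_world'];q=c['mtx']@(T[:3,:3].T@(np.asarray(p)-T[:3,3]));return q[:2]/q[2]
def crop(i,u0,v0,w,h,k,step=10):
    a=cv2.resize(np.ascontiguousarray(i[v0:v0+h,u0:u0+w,::-1]),(w*k,h*k),interpolation=cv2.INTER_CUBIC)
    for u in range(-(-u0//step)*step,u0+w,step):
        cv2.line(a,((u-u0)*k+k//2,0),((u-u0)*k+k//2,5),(0,0,255),1);cv2.putText(a,str(u),((u-u0)*k,16),0,.35,(0,0,255),1)
    for v in range(-(-v0//step)*step,v0+h,step):
        cv2.line(a,(0,(v-v0)*k+k//2),(5,(v-v0)*k+k//2),(0,0,255),1);cv2.putText(a,str(v),(6,(v-v0)*k+k//2),0,.35,(0,0,255),1)
    return a
E
python3 - <<'E'
from h import *
t=np.load('pics/top0.npy');s=np.load('pics/side0.npy')
a=np.hstack([crop(t,140,168,80,60,5),crop(t,315,152,80,60,5)]);b=np.hstack([crop(s,200,205,80,60,5),crop(s,230,125,80,60,5)])
cv2.imwrite('pics/z1.png',np.vstack([a,b]))
E
```

```text
(no output)
```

View pics/z1.png

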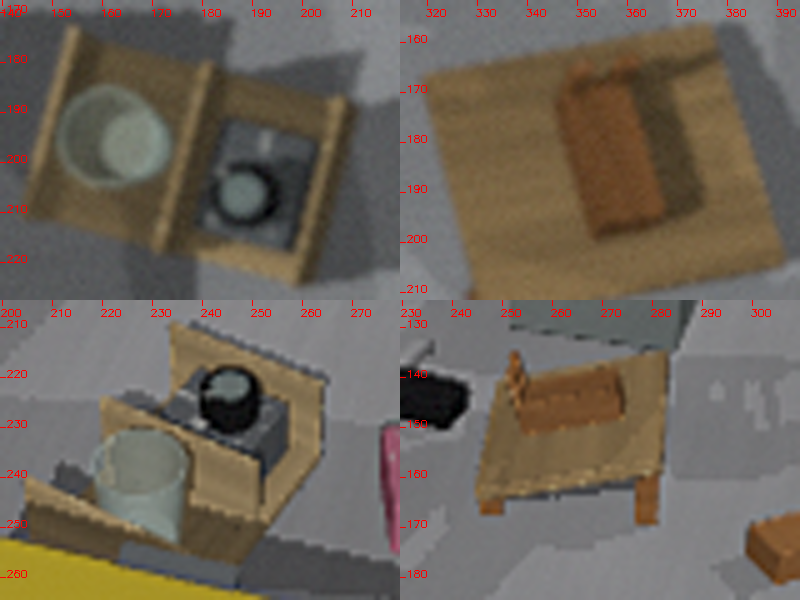

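Run:
```python
from h import *
t=np.mean([capture('top') for _ in range(4)],0).astype('u1');s=np.mean([capture('side') for _ in range(4)],0).astype('u1')
np.save('pics/t1.npy',t);np.save('pics/s1.npy',s)
g=lambda i:cv2.convertScaleAbs(i,alpha=1.5)
a=np.hstack([crop(g(t),340,158,40,50,10),crop(g(t),182,184,40,50,10)][:2])[:300*2]
a=np.hstack([crop(g(t),342,160,32,40,12,5),crop(g(t),178,182,32,40,12,5)])[:420]
a=np.hstack([crop(g(t),344,160,33,42,12,5)[:,:396],crop(g(s),248,130,33,42,12,5)[:,:396]])
cv2.imwrite('pics/z2.png',a)
e=lambda x,y:(140+x/5-.4,168+y/5-.4)
for n,A,B in(('L',(75,30),(35,213)),('M',(207,63),(163,250)),('R',(343,97),(302,283))):
    p,q=on('top',*e(*A),.07),on('top',*e(*B),.07);d=p-q;print(n,(p+q)/2,np.hypot(*d[:2]),np.degrees(np.arctan2(d[1],d[0])))
print('ring',on('top',*e(245,194),.0785),'mark',on('top',*e(265,140),.054))
print('boxcorners',[np.round(on('top',*e(*c),.054),4).tolist() for c in((222,118),(320,142),(295,250))])
```

```text
L [0.5254661  0.31799127 0.07      ] 0.10346101635964562 -11.172927256345844
M [0.50585867 0.24573548 0.07      ] 0.10582104145216586 -12.435789731397232
R [0.48713273 0.16965126 0.07      ] 0.10471306569704783 -11.983609830691899
ring [0.48444748 0.21085094 0.0785    ] mark [0.5158495  0.20443259 0.054     ]
boxcorners [[0.5283, 0.2287, 0.054], [0.5146, 0.1735, 0.054], [0.4542, 0.187, 0.054]]
```

View pics/z2.png

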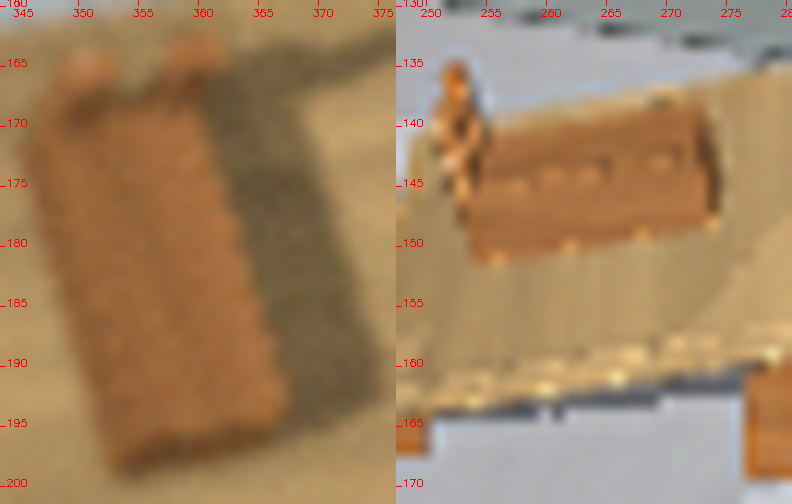

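The top crop shows the pad with its stops at the upper (far) end, around (351,165) and (360,164), and its high end near (353,198)–(367,194). The side crop shows the near top edge of the pad from (258,145) to (270,143).

Run:
```python
from h import *
from scipy.optimize import least_squares
T=lambda x,y:(344+x/12-.46,160+y/12-.46)
S=lambda x,y:(248+(x-396)/12-.46,130+y/12-.46)
c,s_=np.cos(np.radians(15)),np.sin(np.radians(15))
def R(yaw):
    a=np.radians(yaw);return np.array([[np.cos(a),-np.sin(a),0],[np.sin(a),np.cos(a),0],[0,0,1]])@np.array([[c,0,s_],[0,1,0],[-s_,0,c]])
# (view,px,axis y,z known) : ray dist to pad line; points: x known
L=[('top',T(200,110),-18,0),('top',T(285,415),-18,0),('side',S(520,187),18,0),('side',S(660,162),18,0),('side',S(475,262),18,-30),('side',S(712,222),18,-30),('top',T(45,200),18,-30),('top',T(110,475),18,-30),('side',S(540,120),-18,0),('side',S(690,100),-18,0)]
# end points (view, px, x as fn of t, y,z)
P=[('top',T(90,65),'s',12.5,30),('top',T(195,50),'s',-12.5,30),('side',S(712,222),'h',18,-30),('top',T(110,475),'h',18,-30),('side',S(475,262),'l',18,-30),('top',T(285,415),'h',-18,0)]
def f(p):
    o=np.array([p[0],p[1],.075]);r=R(p[2]*100);t=p[3];out=[]
    for n,uv,y,z in L:
        a=px(n,o+r@[-.04,y/1e3,z/1e3]);b=px(n,o+r@[.04,y/1e3,z/1e3]);d=(b-a)/np.linalg.norm(b-a);w=uv-a;out.append(d[0]*w[1]-d[1]*w[0])
    for n,uv,k,y,z in P:
        X={'s':.033+t/2,'h':.033+t-.084,'l':.033+t}[k];out+=list(px(n,o+r@[X,y/1e3,z/1e3])-uv)
    return out
q=least_squares(f,[.46,-.2,.13,.009],x_scale=[.1,.1,.1,.01],loss='soft_l1');print(q.x,np.round(q.fun,1))
```

```text
[ 0.552907   -0.25149346  0.10075508  0.00997531] [ 0.  -0.5 -0.6 -0.5  0.3  0.4  1.5  0.5  0.2 -0.3  0.3  0.   0.6 -0.3
  0.2  0.3 -0.3  0.5 -0.2  0.4  0.4 -0.4]
```

>>> {"method": "carry_out", "body": {
  "deltas": [
    [[0.25, -0.25, 0, 0, 0, 0, -1], [0.5, -0.5, 0, 0, 0, 0, -1], [0.75, -0.75, 0, 0, 0, 0, -1], [1, -1, 0, 0, 0, 0, -1], [1, -1, 0, 0, 0, 0, -1], [1, -1, 0, 0, 0, 0, -1], [1, -1, 0, 0, 0, 0, -1], [1, -1, 0, 0, 0, 0, -1], [1, -1, 0, 0, 0, 0, -1], [1, -1, 0, 0, 0, 0, -1]]
  ]
}}

```text
time_s: 1.33
position: [0.2753, -0.4167, 0.2227]
tcp_rot: [[0.961, 0.275, 0.0], [0.275, -0.961, -0.001], [-0.0, 0.001, -1.0]]
force: [-0.3, 0.4, -0.9]
opening: 0.996
grasp_force: 0.0
```

>>> {"method": "carry_out", "body": {
  "deltas": [
    [[0.2, -0.2, 0, 0, 0, 0, -1], [0.4, -0.4, 0, 0, 0, 0, -1], [0.6, -0.6, 0, 0, 0, 0, -1], [0.8, -0.8, 0, 0, 0, 0, -1], [1, -1, 0, 0, 0, 0, -1], [1, -1, 0, 0, 0, 0, -1], [1, -1, 0, 0, 0, 0, -1], [1, -1, 0, 0, 0, 0, -1], [1, -1, 0, 0, 0, 0, -1], [1, -1, 0, 0, 0, 0, -1]]
  ]
}}

```text
time_s: 2.17
position: [0.378, -0.231, 0.2225]
tcp_rot: [[0.962, 0.274, 0.0], [0.274, -0.962, -0.001], [0.0, 0.001, -1.0]]
force: [0.2, 0.2, -0.3]
opening: 1.002
grasp_force: 0.0
```

>>> {"method": "carry_out", "body": {
  "deltas": [
    [[0.2, -0.2, 0, 0, 0, -0.02, -1], [0.4, -0.4, 0, 0, 0, -0.04, -1], [0.6, -0.6, 0, 0, 0, -0.06, -1], [0.8, -0.8, 0, 0, 0, -0.08, -1], [1, -1, 0, 0, 0, -0.1, -1], [1, -1, 0, 0, 0, -0.12, -1], [1, -1, 0, 0, 0, -0.14, -1], [1, -1, 0, 0, 0, -0.16, -1], [1, -1, 0, 0, 0, -0.17, -1], [1, -1, 0, 0, 0, -0.17, -1]]
  ]
}}

```text
time_s: 3.0
position: [0.4811, -0.0448, 0.2224]
tcp_rot: [[0.221, 0.975, -0.0], [0.975, -0.221, -0.0], [-0.0, -0.0, -1.0]]
force: [-0.5, -0.0, 0.0]
opening: 0.997
grasp_force: 0.0
```

```bash
cat >> h.py <<'E'
from scipy.spatial.transform import Rotation as Ro
from rig import telemetry
def down(h):  # tool-down, tool x heading h deg
    a=np.radians(h);return np.array([[np.cos(a),np.sin(a),0],[np.sin(a),-np.cos(a),0],[0,0,-1]])
def plan(p,R):
    s=telemetry.read_state();r=np.array(s['tcp_rot']);u,_,v=np.linalg.svd(r);r=u@v
    d=r.T@(np.array(p)-s['position'])/.15;w=Ro.from_matrix(r.T@R).as_rotvec(degrees=True)/360
    print('pos',np.round(s['position'],4),'t',round(s['time_s'],2),'->',np.round(d,4),np.round(w,4))
E
python3 - <<'E'
from h import *
R=down(77.5)
plan([.490,.209,.12],R)
s=telemetry.read_state();print(np.round(s['joint_positions'],1),np.round(s['force'],1))
# board corners yaw check in pad plane z=-30
o=np.array([.5529,-.2515,.075])
for yaw in(9,10,11,12):
    r=Ro.from_euler('ZY',[yaw,15],degrees=True).as_matrix();n=r[:,2];pts=[]
    for u,v in((500,262),(590,246),(611,318),(516,336)):
        a,d=ray('top',u*.64-.18,v*.64-.18);q=a+d*(n@(o-.03*n-a))/(n@d);pts.append(r.T@(q-o))
    pts=np.array(pts)*1e3;print(yaw,np.round(pts[:,:2]).tolist())
E
```

```text
pos [ 0.4811 -0.0448  0.2224] t 3.0 -> [ 1.6633 -0.3162  0.6824] [-0.      0.     -0.0007]
[-18.6  19.4 102.   -0.   58.7  -5.8] [-0.5 -0.   0. ]
9 [[69.0, 85.0], [72.0, -85.0], [-70.0, -84.0], [-74.0, 88.0]]
10 [[71.0, 84.0], [71.0, -86.0], [-71.0, -82.0], [-73.0, 89.0]]
11 [[73.0, 83.0], [69.0, -87.0], [-73.0, -81.0], [-71.0, 90.0]]
12 [[74.0, 81.0], [68.0, -88.0], [-74.0, -79.0], [-70.0, 92.0]]
```

>>> {"method": "carry_out", "body": {
  "deltas": [
    [[0.25, -0.05, 0, 0, 0, 0, -1], [0.5, -0.1, 0, 0, 0, 0, -1], [0.75, -0.15, 0, 0, 0, 0, -1], [0.9, -0.2, 0, 0, 0, 0, -1], [1, -0.2, 0, 0, 0, 0, -1], [1, -0.2, 0, 0, 0, 0, -1], [1, -0.2, 0, 0, 0, 0, -1], [1, -0.2, 0, 0, 0, 0, -1], [1, -0.2, 0, 0, 0, 0, -1], [1, -0.2, 0, 0, 0, 0, -1]]
  ]
}}

```text
time_s: 3.83
position: [0.4848, 0.1083, 0.2225]
tcp_rot: [[0.222, 0.975, -0.0], [0.975, -0.222, -0.0], [-0.0, -0.0, -1.0]]
force: [-0.1, -0.3, 0.0]
opening: 1.001
grasp_force: 0.0
```

>>> {"method": "carry_out", "body": {
  "deltas": [
    [[0.2, -0.05, 0.1, 0, 0, 0, -1], [0.4, -0.08, 0.2, 0, 0, 0, -1], [0.55, -0.1, 0.3, 0, 0, 0, -1], [0.66, -0.116, 0.4, 0, 0, 0, -1], [0.66, -0.116, 0.5, 0, 0, 0, -1], [0.66, -0.116, 0.6, 0, 0, 0, -1], [0.66, -0.116, 0.68, 0, 0, 0, -1], [0.66, -0.116, 0.68, 0, 0, 0, -1], [0.66, -0.116, 0.68, 0, 0, 0, -1], [0.66, -0.116, 0.68, 0, 0, 0, -1]]
  ]
}}

```text
time_s: 4.67
position: [0.4902, 0.2095, 0.1211]
tcp_rot: [[0.221, 0.975, 0.001], [0.975, -0.221, 0.0], [0.0, 0.001, -1.0]]
force: [-0.8, 0.1, 0.6]
opening: 0.998
grasp_force: 0.0
```

Run:
```python
from h import *
plan([.490,.209,.022],down(77.5))
s=capture('side');t=capture('top')
cv2.imwrite('pics/z3.png',np.hstack([crop(s,200,175,66,100,6),crop(t,150,150,66,100,6)]))
```

```text
pos [0.4902 0.2095 0.1211] t 4.67 -> [-0.0038 -0.001   0.6609] [ 0.0002 -0.0001 -0.0008]
```

View pics/z3.png

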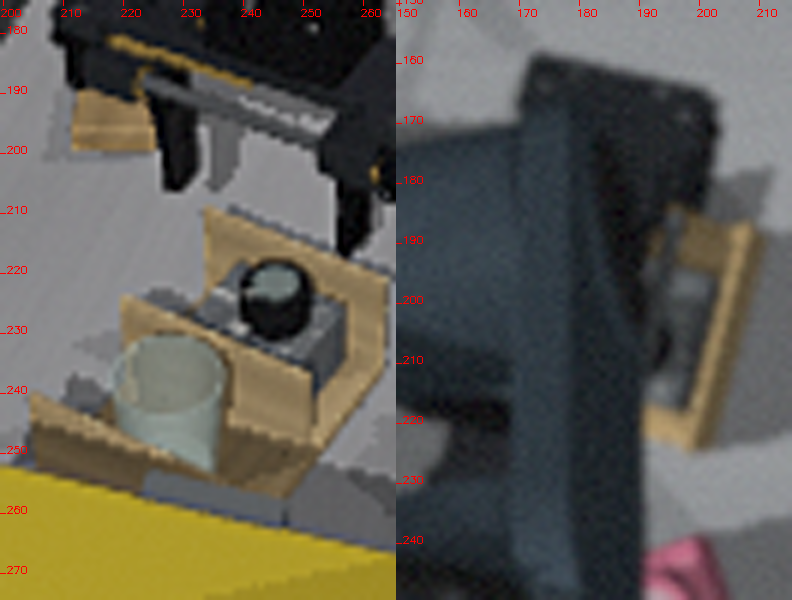

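The open fingers straddle the camera lengthways, with tips at about (229,206) and (256,217) in the side view. The camera body is between them at (245,228), so I'll descend and grip.

>>> {"method": "carry_out", "body": {
  "deltas": [
    [[0, 0, 0.1, 0, 0, 0, -1], [0, 0, 0.2, 0, 0, 0, -1], [0, 0, 0.3, 0, 0, 0, -1], [0, 0, 0.4, 0, 0, 0, -1], [0, 0, 0.5, 0, 0, 0, -1], [0, 0, 0.6, 0, 0, 0, -1], [0, 0, 0.66, 0, 0, 0, -1], [0, 0, 0.66, 0, 0, 0, -1], [0, 0, 0.66, 0, 0, 0, -1], [0, 0, 0.66, 0, 0, 0, 0]]
  ]
}}

```text
time_s: 5.6
position: [0.4902, 0.2101, 0.0224]
tcp_rot: [[0.22, 0.975, 0.002], [0.975, -0.22, 0.0], [0.001, 0.002, -1.0]]
force: [0.5, 0.6, 0.2]
opening: 0.974
grasp_force: 0.0
```

>>> {"method": "carry_out", "body": {
  "deltas": [
    [[0, 0, 0, 0, 0, 0, 1], [0, 0, 0, 0, 0, 0, 1], [0, 0, 0, 0, 0, 0, 1], [0, 0, 0, 0, 0, 0, 1], [0, 0, 0, 0, 0, 0, 1], [0, 0, 0, 0, 0, 0, 1], [0, 0, 0, 0, 0, 0, 1], [0, 0, 0, 0, 0, 0, 1], [0, 0, 0, 0, 0, 0, 1], [0, 0, 0, 0, 0, 0, 1]]
  ]
}}

```text
time_s: 6.43
position: [0.4902, 0.21, 0.0222]
tcp_rot: [[0.22, 0.975, 0.002], [0.975, -0.22, 0.0], [0.001, 0.002, -1.0]]
force: [0.2, -0.8, 5.8]
opening: 0.763
grasp_force: 29.7
```

>>> {"method": "carry_out", "body": {
  "deltas": [
    [[0, 0, -0.05, 0, 0, 0, 1], [0, 0, -0.15, 0, 0, 0, 1], [0, 0, -0.25, 0, 0, 0, 1], [0, 0, -0.35, 0, 0, 0, 1], [0, 0, -0.45, 0, 0, 0, 1], [0, 0, -0.55, 0, 0, 0, 1], [0, 0, -0.65, 0, 0, 0, 1], [0, 0, -0.7, 0, 0, 0, 1], [0, 0, -0.7, 0, 0, 0, 1], [0, 0, -0.7, 0, 0, 0, 1]]
  ]
}}

```text
time_s: 7.27
position: [0.4887, 0.2098, 0.1261]
tcp_rot: [[0.22, 0.975, -0.001], [0.975, -0.22, -0.0], [-0.001, -0.001, -1.0]]
force: [-0.8, -0.2, -5.1]
opening: 0.76
grasp_force: 29.7
```

>>> {"method": "carry_out", "body": {
  "deltas": [
    [[-0.1, 0.02, 0, 0, 0, 0, 1], [-0.2, 0.04, 0, 0, 0, 0, 1], [-0.32, 0.07, 0, 0, 0, -0.01, 1], [-0.45, 0.1, 0, 0, 0, -0.02, 1], [-0.6, 0.14, 0, 0, 0, -0.03, 1], [-0.75, 0.17, 0, 0, 0, -0.04, 1], [-0.9, 0.2, 0, 0, 0, -0.05, 1], [-0.98, 0.22, 0, 0, 0, -0.062, 1], [-0.98, 0.22, 0, 0, 0, -0.062, 1], [-0.98, 0.22, 0, 0, 0, -0.062, 1]]
  ]
}}

```text
time_s: 8.1
position: [0.4884, 0.0588, 0.1254]
tcp_rot: [[-0.164, 0.987, -0.003], [0.987, 0.164, 0.001], [0.001, -0.003, -1.0]]
force: [-0.2, 0.3, -4.8]
opening: 0.759
grasp_force: 29.7
```

Run:
```python
from h import *
plan([.490,.062,.013],down(100))
s=telemetry.read_state();print(s['opening'],s['force'])
```

```text
pos [0.4884 0.0588 0.1254] t 8.1 -> [0.0186 0.0159 0.7496] [-0.0004 -0.0002 -0.0016]
0.7589430175857216 [-0.20065099  0.28655324 -4.8308964 ]
```

Lowering to the bench: 0.75 units brings it to about 1 mm above. The last rows go slightly lower to make contact.

>>> {"method": "carry_out", "body": {
  "deltas": [
    [[0, 0, 0.12, 0, 0, 0, 1], [0, 0, 0.24, 0, 0, 0, 1], [0, 0, 0.36, 0, 0, 0, 1], [0, 0, 0.48, 0, 0, 0, 1], [0, 0, 0.58, 0, 0, 0, 1], [0, 0, 0.66, 0, 0, 0, 1], [0, 0, 0.72, 0, 0, 0, 1], [0, 0, 0.745, 0, 0, 0, 1], [0, 0, 0.755, 0, 0, 0, 1], [0, 0, 0.755, 0, 0, 0, 1]]
  ]
}}

```text
time_s: 8.93
position: [0.4894, 0.0596, 0.0131]
tcp_rot: [[-0.167, 0.986, -0.0], [0.986, 0.167, 0.0], [0.0, -0.0, -1.0]]
force: [-0.0, 0.3, -5.5]
opening: 0.761
grasp_force: 29.7
```

>>> {"method": "carry_out", "body": {
  "deltas": [
    [[0, 0, 0.003, 0, 0, 0, 1], [0, 0, 0.006, 0, 0, 0, 1], [0, 0, 0.009, 0, 0, 0, 1], [0, 0, 0.009, 0, 0, 0, 1], [0, 0, 0.009, 0, 0, 0, -0.8], [0, 0, 0.009, 0, 0, 0, -1], [0, 0, 0.009, 0, 0, 0, -1], [0, 0, 0.009, 0, 0, 0, -1], [0, 0, 0.009, 0, 0, 0, -1], [0, 0, 0.009, 0, 0, 0, -1]]
  ]
}}

```text
time_s: 9.77
position: [0.4895, 0.0592, 0.0121]
tcp_rot: [[-0.167, 0.986, 0.0], [0.986, 0.167, -0.0], [-0.0, 0.0, -1.0]]
force: [-0.3, 0.1, 0.3]
opening: 0.989
grasp_force: 0.0
```

>>> {"method": "carry_out", "body": {
  "deltas": [
    [[0, 0, -0.1, 0, 0, 0, -1], [0, 0, -0.2, 0, 0, 0, -1], [0, 0, -0.35, 0, 0, 0, -1], [0, 0, -0.55, 0, 0, 0, -1], [0, 0, -0.75, 0, 0, 0, -1], [-0.2, 0, -0.9, 0, 0, 0, -1], [-0.45, 0, -0.9, 0, 0, 0, -1], [-0.7, 0, -0.9, 0, 0, 0, -1], [-1, 0, -0.9, 0, 0, 0, -1], [-1, 0, -0.9, 0, 0, 0, -1]]
  ]
}}

```text
time_s: 10.6
position: [0.5174, -0.0955, 0.1478]
tcp_rot: [[-0.162, 0.987, 0.006], [0.987, 0.162, -0.005], [-0.006, 0.005, -1.0]]
force: [1.2, -0.8, 0.5]
opening: 1.0
grasp_force: 0.0
```

>>> {"method": "carry_out", "body": {
  "deltas": [
    [[-0.25, 0, 0, 0, 0, 0, -1], [-0.5, 0, 0, 0, 0, 0, -1], [-0.75, 0, 0, 0, 0, 0, -1], [-1, 0, 0, 0, 0, 0, -1], [-1, 0, 0, 0, 0, 0, -1], [-1, 0, 0, 0, 0, 0, -1], [-1, 0, 0, 0, 0, 0, -1], [-1, 0, 0, 0, 0, 0, -1], [-1, 0, 0, 0, 0, 0, -1], [-1, 0, 0, 0, 0, 0, -1]]
  ]
}}

```text
time_s: 11.43
position: [0.5392, -0.235, 0.147]
tcp_rot: [[-0.169, 0.986, -0.001], [0.986, 0.169, 0.0], [0.001, -0.0, -1.0]]
force: [0.7, 0.2, 0.5]
opening: 1.0
grasp_force: 0.0
```

Run:
```python
from h import *
print(np.round(telemetry.read_state()['position'],4))
t=np.mean([capture('top') for _ in range(6)],0);s=np.mean([capture('side') for _ in range(6)],0)
np.save('pics/t2.npy',t);np.save('pics/s2.npy',s)
p=[.489,.06,.05];a=px('top',p).astype(int);b=px('side',p).astype(int);print(px('top',p),px('side',p))
g=lambda i:cv2.convertScaleAbs(i,alpha=1.6)
cv2.imwrite('pics/z4.png',np.hstack([crop(g(t),a[0]-16,a[1]-20,33,42,12,5),crop(g(s),b[0]-16,b[1]-20,33,42,12,5)]))
```

```text
[ 0.5392 -0.235   0.147 ]
[244.12774289 205.08162962] [257.5112071  196.72680362]
```

View pics/z4.png

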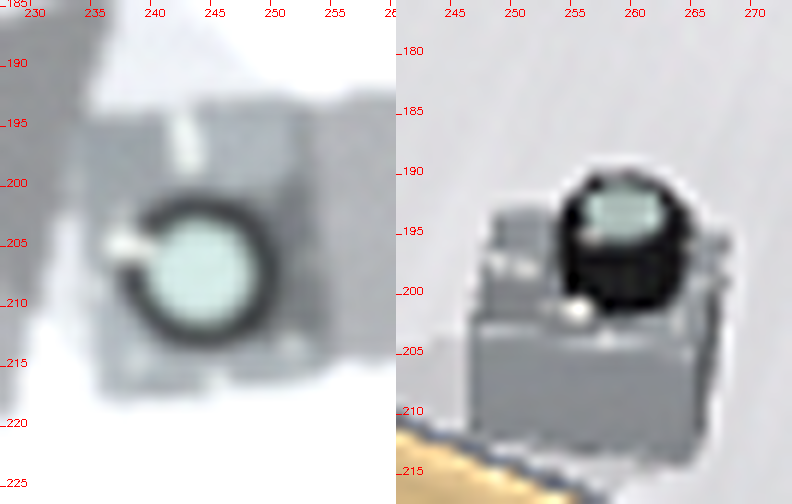

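The camera stands upright on the bench. In the top view the long mark is at (243,196), the ring centre is at (244,207), and the pointer nub is at (237.5,205). In the side view the nub is at (263,201) by the crop scale. I'll work out the angles.

```bash
cat > m.py <<'E'
from h import *
import sys
def blobs(n,img,c,r,th):
    g=img.min(2);k=8
    u0,v0=int(c[0]-r),int(c[1]-r);a=cv2.resize(g[v0:v0+2*r,u0:u0+2*r].astype('f4'),None,fx=k,fy=k,interpolation=cv2.INTER_CUBIC)
    m=(a>th).astype('u1');N,l,st,ce=cv2.connectedComponentsWithStats(m)
    return [(round(u0+(x+.5)/k-.5,2),round(v0+(y+.5)/k-.5,2),int(s[4])/k/k) for (x,y),s in zip(ce[1:],st[1:]) if 40<s[4]<2500]
E
python3 - <<'E'
from m import *
t=np.load('pics/t2.npy');s=np.load('pics/s2.npy')
for th in(115,125,135):print('T',th,blobs('top',t,(243,205),10,th)); 
for th in(125,140):print('S',th,blobs('side',s,(254,197),12,th))
# dark ring centroid
a=cv2.resize(t[195:221,231:257].max(2).astype('f4'),None,fx=8,fy=8,interpolation=cv2.INTER_CUBIC)
m=(a<55).astype('u1');cs,_=cv2.findContours(m,0,1);c=max(cs,key=cv2.contourArea);h=cv2.convexHull(c);(x,y),ax,an=cv2.fitEllipse(h)
u,v=231+(x+.5)/8-.5,195+(y+.5)/8-.5;print('ring',u,v,np.array(ax)/8,on('top',u,v,.0685))
E
```

```text
T 115 [(np.float64(243.19), np.float64(196.72), 15.234375), (np.float64(251.84), np.float64(213.73), 2.09375), (np.float64(238.79), np.float64(213.92), 3.015625)]
T 125 [(np.float64(243.14), np.float64(196.59), 10.703125), (np.float64(233.88), np.float64(209.18), 31.0)]
T 135 [(np.float64(243.09), np.float64(196.42), 6.90625), (np.float64(233.54), np.float64(209.49), 22.4375), (np.float64(238.06), np.float64(204.95), 4.359375)]
S 125 [(np.float64(248.97), np.float64(197.27), 0.96875), (np.float64(251.34), np.float64(197.89), 0.828125), (np.float64(255.61), np.float64(201.36), 2.09375), (np.float64(258.06), np.float64(203.9), 1.140625)]
S 140 [(np.float64(255.68), np.float64(201.32), 1.09375)]
ring 244.62487030029297 207.16755294799805 [11.72696018 12.30233383] [0.48233393 0.05812963 0.0685    ]
```

Run:
```python
from m import *
ax=np.array([.4823,.0582])
for n,u,v,z in(('top',238.06,204.95,.049),('side',255.66,201.34,.048),('top',243.12,196.55,.044),('side',250.2,197.6,.044)):
    p=on(n,u,v,z);d=p[:2]-ax;print(n,np.round(p,4),np.linalg.norm(d),np.degrees(np.arctan2(d[1],d[0])))
plan([.4823,.0582,.053],down(100))
```

```text
top [0.4895 0.0771 0.049 ] 0.020202063307913277 69.21047620931753
side [0.4892 0.0825 0.048 ] 0.025260465986672417 74.15197240271128
top [0.5135 0.063  0.044 ] 0.031533419557800285 8.74672837420284
side [0.5135 0.0645 0.044 ] 0.03178727037872437 11.429113288117346
pos [ 0.5394 -0.2366  0.1469] t 12.03 -> [ 2.0012 -0.0471  0.6263] [-0.     -0.     -0.0011]
```

>>> {"method": "carry_out", "body": {
  "deltas": [
    [[0.25, 0, 0, 0, 0, 0, -1], [0.5, 0, 0, 0, 0, 0, -1], [0.75, 0, 0, 0, 0, 0, -1], [1, -0.02, 0, 0, 0, 0, -1], [1, -0.02, 0, 0, 0, 0, -1], [1, -0.02, 0, 0, 0, 0, -1], [1, -0.02, 0, 0, 0, 0, -1], [1, -0.02, 0, 0, 0, 0, -1], [1, -0.02, 0, 0, 0, 0, -1], [1, -0.02, 0, 0, 0, 0, -1]]
  ]
}}

```text
time_s: 12.87
position: [0.5119, -0.0904, 0.1469]
tcp_rot: [[-0.165, 0.986, 0.001], [0.986, 0.165, -0.0], [-0.0, 0.0, -1.0]]
force: [-0.5, 0.8, -0.4]
opening: 1.0
grasp_force: 0.0
```

>>> {"method": "carry_out", "body": {
  "deltas": [
    [[0.25, 0, 0, 0, 0, 0, -1], [0.5, -0.01, 0, 0, 0, 0, -1], [0.75, -0.02, 0, 0, 0, 0, -1], [1, -0.027, 0.05, 0, 0, 0, -1], [1, -0.027, 0.15, 0, 0, 0, -1], [1, -0.027, 0.25, 0, 0, 0, -1], [1, -0.027, 0.35, 0, 0, 0, -1], [1, -0.027, 0.35, 0, 0, 0, -1], [1, -0.027, 0.35, 0, 0, 0, -1], [1, -0.027, 0.35, 0, 0, 0, -1]]
  ]
}}

```text
time_s: 13.7
position: [0.483, 0.0575, 0.0948]
tcp_rot: [[-0.166, 0.986, 0.001], [0.986, 0.166, -0.0], [-0.0, 0.001, -1.0]]
force: [0.1, 0.1, 0.4]
opening: 1.0
grasp_force: 0.0
```

Run:
```python
from h import *
plan([.4823,.0582,.053],down(99.6))
```

```text
pos [0.483  0.0575 0.0948] t 13.7 -> [ 0.0053 -0.004   0.2789] [ 0.0001  0.     -0.0001]
```

>>> {"method": "carry_out", "body": {
  "deltas": [
    [[0.005, -0.004, 0.1, 0, 0, 0, -1], [0.005, -0.004, 0.2, 0, 0, 0, -1], [0.005, -0.004, 0.279, 0, 0, 0, -1], [0.005, -0.004, 0.279, 0, 0, 0, -0.5], [0.005, -0.004, 0.279, 0, 0, 0, 0], [0.005, -0.004, 0.279, 0, 0, 0, 1], [0.005, -0.004, 0.279, 0, 0, 0, 1], [0.005, -0.004, 0.279, 0, 0, 0, 1], [0.005, -0.004, 0.279, 0, 0, 0, 1], [0.005, -0.004, 0.279, 0, 0, 0, 1]]
  ]
}}

```text
time_s: 14.53
position: [0.4819, 0.0587, 0.053]
tcp_rot: [[-0.167, 0.986, 0.001], [0.986, 0.167, -0.0], [-0.0, 0.001, -1.0]]
force: [1.2, -0.3, -0.7]
opening: 0.558
grasp_force: 0.0
```

>>> {"method": "carry_out", "body": {
  "deltas": [
    [[0, 0, 0, 0, 0, 0, 1], [0, 0, 0, 0, 0, 0, 1], [0, 0, 0.005, 0, 0, 0, 1], [0, 0, 0.01, 0, 0, 0, 1], [0, 0, 0.01, 0, 0, 0, 1], [0, 0, 0.01, 0, 0, 0, 1], [0, 0, 0.01, 0, 0, 0, 1], [0, 0, 0.01, 0, 0, 0, 1], [0, 0, 0.01, 0, 0, 0, 1], [0, 0, 0.01, 0, 0, 0, 1]]
  ]
}}

```text
time_s: 15.37
position: [0.4826, 0.0588, 0.0526]
tcp_rot: [[-0.167, 0.986, 0.003], [0.986, 0.167, -0.0], [-0.001, 0.003, -1.0]]
force: [0.2, 0.8, 12.1]
opening: 0.406
grasp_force: 30.0
```

>>> {"method": "carry_out", "body": {
  "deltas": [
    [[0, 0, 0, 0, 0, 0.005, 1], [0, 0, 0, 0, 0, 0.015, 1], [0, 0, 0, 0, 0, 0.025, 1], [0, 0, 0, 0, 0, 0.035, 1], [0, 0, 0, 0, 0, 0.045, 1], [0, 0, 0, 0, 0, 0.055, 1], [0, 0, 0, 0, 0, 0.065, 1], [0, 0, 0, 0, 0, 0.075, 1], [0, 0, 0, 0, 0, 0.085, 1], [0, 0, 0, 0, 0, 0.095, 1]]
  ]
}}

```text
time_s: 16.2
position: [0.4816, 0.059, 0.0526]
tcp_rot: [[0.419, 0.908, 0.001], [0.908, -0.419, 0.0], [0.0, 0.0, -1.0]]
force: [-2.2, 1.0, 15.3]
opening: 0.403
grasp_force: 30.0
```

>>> {"method": "carry_out", "body": {
  "deltas": [
    [[0, 0, 0, 0, 0, 0.01, 1], [0, 0, 0, 0, 0, 0.02, 1], [0, 0, 0, 0, 0, 0.03, 1], [0, 0, 0, 0, 0, 0.04, 1], [0, 0, 0, 0, 0, 0.05, 1], [0, 0, 0, 0, 0, 0.06, 1], [0, 0, 0, 0, 0, 0.07, 1], [0, 0, 0, 0, 0, 0.075, 1], [0, 0, 0, 0, 0, 0.075, 1], [0, 0, 0, 0, 0, 0.075, 1]]
  ]
}}

```text
time_s: 17.03
position: [0.4808, 0.0595, 0.0526]
tcp_rot: [[0.784, 0.621, -0.001], [0.621, -0.784, 0.001], [0.0, -0.001, -1.0]]
force: [-3.3, 2.1, 16.5]
opening: 0.405
grasp_force: 30.0
```

>>> {"method": "carry_out", "body": {
  "deltas": [
    [[0, 0, 0, 0, 0, 0, 1], [0, 0, 0, 0, 0, 0, -1], [0, 0, 0, 0, 0, 0, -1], [0, 0, 0, 0, 0, 0, -1], [0, 0, 0, 0, 0, 0, -1], [0, 0, 0, 0, 0, 0, -1], [0, 0, -0.1, 0, 0, 0, -1], [0, 0, -0.25, 0, 0, 0, -1], [0, 0, -0.45, 0, 0, 0, -1], [0, 0, -0.6, 0, 0, 0, -1]]
  ]
}}

```text
time_s: 17.87
position: [0.4816, 0.0586, 0.1421]
tcp_rot: [[0.784, 0.621, -0.0], [0.621, -0.784, 0.0], [-0.0, -0.0, -1.0]]
force: [1.1, -0.2, 0.0]
opening: 0.966
grasp_force: 0.0
```

Run:
```python
from h import *
R=np.array(telemetry.read_state()['tcp_rot']);print(np.degrees(np.arctan2(R[1,0],R[0,0])))
plan([.52,-.14,.15],down(38))
```

```text
38.400531054861545
pos [0.4816 0.0586 0.1421] t 17.87 -> [-0.6219  1.1969 -0.0527] [-0.0001  0.0001  0.0011]
```

>>> {"method": "carry_out", "body": {
  "deltas": [
    [[-0.1, 0.2, 0, 0, 0, 0.01, -1], [-0.2, 0.45, 0, 0, 0, 0.02, -1], [-0.35, 0.7, 0, 0, 0, 0.03, -1], [-0.5, 1, 0, 0, 0, 0.04, -1], [-0.5, 1, 0, 0, 0, 0.05, -1], [-0.5, 1, 0, 0, 0, 0.06, -1], [-0.5, 1, 0, 0, 0, 0.07, -1], [-0.5, 1, 0, 0, 0, 0.078, -1], [-0.5, 1, 0, 0, 0, 0.078, -1], [-0.5, 1, 0, 0, 0, 0.078, -1]]
  ]
}}

```text
time_s: 18.7
position: [0.5158, -0.1055, 0.1408]
tcp_rot: [[0.984, 0.18, -0.001], [0.18, -0.984, 0.0], [-0.001, -0.0, -1.0]]
force: [0.3, -0.2, -0.2]
opening: 1.0
grasp_force: 0.0
```

>>> {"method": "carry_out", "body": {
  "deltas": [
    [[0, 0.25, 0, 0, 0, 0, -1], [0, 0.5, 0, 0, 0, 0, -1], [0, 0.75, 0, 0, 0, 0, -1], [0, 0.75, 0, 0, 0, 0, -1], [0, 0.75, 0, 0, 0, 0, -1], [0, 0.75, 0, 0, 0, 0, -1], [0, 0.75, 0, 0, 0, 0, -1], [0, 0.75, 0, 0, 0, 0, -1], [0, 0.75, 0, 0, 0, 0, -1], [0, 0.75, 0, 0, 0, 0, -1]]
  ]
}}

```text
time_s: 19.53
position: [0.5362, -0.2151, 0.1412]
tcp_rot: [[0.984, 0.181, -0.0], [0.181, -0.984, 0.0], [-0.0, -0.0, -1.0]]
force: [0.6, 0.6, 0.1]
opening: 1.0
grasp_force: 0.0
```

Run:
```python
from m import *
t=np.mean([capture('top') for _ in range(6)],0);s=np.mean([capture('side') for _ in range(6)],0)
np.save('pics/t3.npy',t);np.save('pics/s3.npy',s)
for th in(115,125,135,145,155):print('T',th,[tuple(map(float,b)) for b in blobs('top',t,(243,205),11,th)]) 
for th in(125,140):print('S',th,[tuple(map(float,b)) for b in blobs('side',s,(254,197),12,th)])
g=lambda i:cv2.convertScaleAbs(i,alpha=1.6)
cv2.imwrite('pics/z5.png',np.hstack([crop(g(t),228,185,33,42,12,5),crop(g(s),241,176,33,42,12,5)]))
```

```text
T 115 [(237.55, 202.21, 2.78125), (251.88, 213.87, 3.4375), (245.33, 215.17, 1.75)]
T 125 [(237.59, 193.77, 2.171875), (239.1, 214.24, 0.75)]
T 135 [(243.19, 197.55, 16.421875), (233.28, 210.21, 37.671875), (244.14, 207.4, 20.65625)]
T 145 [(243.13, 196.13, 6.0625), (243.45, 201.43, 1.46875), (233.01, 211.06, 26.15625)]
T 155 [(243.09, 195.58, 1.6875), (232.67, 213.82, 8.765625)]
S 125 [(252.61, 197.69, 2.96875), (248.94, 197.25, 1.015625), (258.03, 203.89, 1.140625)]
S 140 [(252.95, 197.69, 0.8125)]
```

View pics/z5.png

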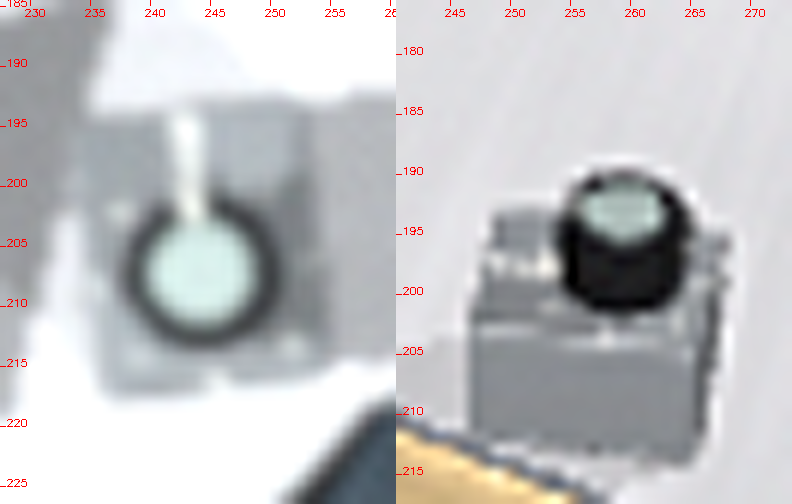

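The pointer now lies in line with the long mark in the top view, with the nub at (243.5,201) and the mark at (243.1,196). The housing hasn't moved. I'll put numbers on the remaining angle error.

Run:
```python
from m import *
t=np.load('pics/t3.npy').min(2)
ax=np.array([.4823,.0582])
for v in range(193,205):
    r=t[v,238:249];x=np.arange(238,249);b=(r[:2].mean()+r[-2:].mean())/2 if v<200 else np.percentile(r,30)
    w=np.clip(r-b-8,0,None);w[abs(x-243.3)>3]=0;u=(w*x).sum()/w.sum()
    z=.044 if v<199.5 else .049;p=on('top',u,v,z);d=p[:2]-ax;print(v,round(u,2),int(w.max()),round(np.linalg.norm(d),4),round(np.degrees(np.arctan2(d[1],d[0])),1))
for n,u,v,z in(('side',252.8,197.69,.048),('side',248.94,197.25,.044)):
    p=on(n,u,v,z);d=p[:2]-ax;print(n,np.round(p,4),np.linalg.norm(d),np.degrees(np.arctan2(d[1],d[0])))
plan([.4893,.0594,.012],down(9.6))
```

```text
193 241.0 0 0.0427 14.7
194 242.72 15 0.0389 8.8
195 243.01 42 0.0359 8.2
196 243.19 44 0.033 8.0
197 243.21 35 0.0302 8.7
198 243.24 32 0.0274 9.3
199 243.33 26 0.0246 9.8
200 243.2 32 0.0215 11.9
201 243.22 52 0.0188 13.5
202 243.47 69 0.0159 13.4
203 243.89 63 0.0129 11.2
204 244.15 49 0.01 10.3
side [0.5036 0.067  0.048 ] 0.023020283493949464 22.563019262321422
side [0.5181 0.0639 0.044 ] 0.0362455650639611 9.092701515346114
pos [ 0.5362 -0.2162  0.1411] t 20.13 -> [ 0.0216 -1.8633  0.8606] [ 0.    -0.     0.002]
```

Run:
```python
from m import *
for n,c in(('top',(244,205)),('side',(256,199))):
    d=np.load(f'pics/{n[0]}3.npy').mean(2)-np.load(f'pics/{n[0]}2.npy').mean(2)
    u0,v0=c[0]-12,c[1]-12;D=d[v0:v0+24,u0:u0+24];D=D-np.median(D)
    for sg in(1,-1):
        g=cv2.resize((sg*D).astype('f4'),None,fx=8,fy=8,interpolation=cv2.INTER_CUBIC);_,mx,_,loc=cv2.minMaxLoc(g)
        m=(g>mx*.4).astype('u1');N,l=cv2.connectedComponents(m);k=l[loc[1],loc[0]];y,x=np.nonzero(l==k);w=g[y,x]
        u,v=u0+((w*x).sum()/w.sum()+.5)/8-.5,v0+((w*y).sum()/w.sum()+.5)/8-.5
        p=on(n,u,v,.0485);e=p[:2]-[.4823,.0582];print(n,sg,round(mx),len(x)/64,round(u,2),round(v,2),np.round(p[:2],4),np.linalg.norm(e).round(4),np.degrees(np.arctan2(e[1],e[0])).round(1))
# mark from t2
t=np.load('pics/t2.npy').min(2)
for v in range(194,200):
    x=np.arange(239,248);r=t[v,239:248];w=np.clip(r-(r[0]+r[-1])/2-8,0,None);u=(w*x).sum()/w.sum();p=on('top',u,v,.044);print(v,round(u,2),int(w.max()),np.round(p[:2],4))
for h in(.044,.049):print(px('top',[.4823,.0582,h]))
```

```text
top 1 102 6.84375 243.43 201.59 [0.4989 0.062 ] 0.0171 12.8
top -1 94 8.359375 238.69 205.12 [0.489  0.0753] 0.0184 68.6
side 1 74 3.515625 253.29 197.59 [0.5019 0.0666] 0.0214 23.2
side -1 96 3.53125 255.91 201.12 [0.4885 0.0817] 0.0244 75.2
194 242.58 13 [0.5207 0.0645]
195 242.86 33 [0.5179 0.0637]
196 243.09 37 [0.515  0.0631]
197 243.25 35 [0.5122 0.0626]
198 243.26 30 [0.5094 0.0626]
199 243.32 8 [0.5065 0.0624]
[244.82552272 207.555922  ]
[244.78025026 207.48066437]
```

>>> {"method": "carry_out", "body": {
  "deltas": [
    [[0, -0.25, 0, 0, 0, 0, -1], [0, -0.5, 0, 0, 0, 0, -1], [0, -0.75, 0, 0, 0, 0, -1], [0, -0.95, 0, 0, 0, 0, -1], [0, -0.95, 0, 0, 0, 0, -1], [0, -0.95, 0, 0, 0, 0, -1], [0, -0.95, 0, 0, 0, 0, -1], [0, -0.95, 0, 0, 0, 0, -1], [0, -0.95, 0, 0, 0, 0, -1], [0, -0.95, 0, 0, 0, 0, -1]]
  ]
}}

```text
time_s: 20.97
position: [0.5111, -0.0771, 0.1411]
tcp_rot: [[0.984, 0.178, 0.0], [0.178, -0.984, -0.0], [0.0, 0.0, -1.0]]
force: [-0.2, -1.0, 0.9]
opening: 0.999
grasp_force: 0.0
```

>>> {"method": "carry_out", "body": {
  "deltas": [
    [[0, -0.25, 0, 0, 0, 0, -1], [0, -0.5, 0, 0, 0, 0, -1], [-0.02, -0.75, 0, 0, 0, 0, -1], [-0.025, -0.9, 0.1, 0, 0, 0, -1], [-0.025, -0.9, 0.2, 0, 0, 0, -1], [-0.025, -0.9, 0.3, 0, 0, 0, -1], [-0.025, -0.9, 0.3, 0, 0, 0, -1], [-0.025, -0.9, 0.3, 0, 0, 0, -1], [-0.025, -0.9, 0.3, 0, 0, 0, -1], [-0.025, -0.9, 0.3, 0, 0, 0, -1]]
  ]
}}

```text
time_s: 21.8
position: [0.4837, 0.0556, 0.0968]
tcp_rot: [[0.984, 0.178, 0.002], [0.178, -0.984, -0.0], [0.002, 0.0, -1.0]]
force: [-0.1, 0.7, -0.3]
opening: 0.999
grasp_force: 0.0
```

Run:
```python
from h import *
plan([.482,.0585,.0525],down(9.6))
```

```text
pos [0.4837 0.0556 0.0968] t 21.8 -> [-0.008  -0.021   0.2954] [ 0.0001 -0.0003  0.0018]
```

>>> {"method": "carry_out", "body": {
  "deltas": [
    [[-0.008, -0.021, 0.1, 0, 0, 0, -1], [-0.008, -0.021, 0.2, 0, 0, 0, -1], [-0.008, -0.021, 0.295, 0, 0, 0, -1], [-0.008, -0.021, 0.295, 0, 0, 0, -0.5], [-0.008, -0.021, 0.295, 0, 0, 0, 1], [-0.008, -0.021, 0.295, 0, 0, 0, 1], [-0.008, -0.021, 0.295, 0, 0, 0, 1], [-0.008, -0.021, 0.295, 0, 0, 0, 1], [-0.008, -0.021, 0.295, 0, 0, 0, 1], [-0.008, -0.021, 0.295, 0, 0, 0, 1]]
  ]
}}

```text
time_s: 22.63
position: [0.4813, 0.0591, 0.0523]
tcp_rot: [[0.984, 0.179, 0.001], [0.179, -0.984, -0.0], [0.001, 0.0, -1.0]]
force: [0.2, 0.2, -0.0]
opening: 0.556
grasp_force: 0.0
```

>>> {"method": "carry_out", "body": {
  "deltas": [
    [[0, 0, 0, 0, 0, 0, 1], [0, 0, 0, 0, 0, 0, 1], [0, 0, 0.01, 0, 0, 0, 1], [0, 0, 0.01, 0, 0, 0, 1], [0, 0, 0.01, 0, 0, 0.004, 1], [0, 0, 0.01, 0, 0, 0.008, 1], [0, 0, 0.01, 0, 0, 0.012, 1], [0, 0, 0.01, 0, 0, 0.016, 1], [0, 0, 0.01, 0, 0, 0.02, 1], [0, 0, 0.01, 0, 0, 0.02, 1]]
  ]
}}

```text
time_s: 23.47
position: [0.4809, 0.0603, 0.0518]
tcp_rot: [[0.999, 0.053, 0.001], [0.053, -0.999, 0.001], [0.001, -0.001, -1.0]]
force: [-1.7, 6.8, 14.8]
opening: 0.403
grasp_force: 30.0
```

>>> {"method": "carry_out", "body": {
  "deltas": [
    [[0, 0, 0, 0, 0, 0, 1], [0, 0, 0, 0, 0, 0, -1], [0, 0, 0, 0, 0, 0, -1], [0, 0, 0, 0, 0, 0, -1], [0, 0, 0, 0, 0, 0, -1], [0, 0, 0, 0, 0, 0, -1], [0, 0, -0.1, 0, 0, 0, -1], [0, 0, -0.25, 0, 0, 0, -1], [0, 0, -0.45, 0, 0, 0, -1], [0, 0, -0.6, 0, 0, 0, -1]]
  ]
}}

```text
time_s: 24.3
position: [0.481, 0.059, 0.1414]
tcp_rot: [[0.999, 0.054, -0.0], [0.054, -0.999, -0.0], [-0.0, 0.0, -1.0]]
force: [0.4, 1.1, 0.0]
opening: 0.965
grasp_force: 0.0
```

>>> {"method": "carry_out", "body": {
  "deltas": [
    [[0, 0.25, 0, 0, 0, 0, -1], [0, 0.5, 0, 0, 0, 0, -1], [0, 0.75, 0, 0, 0, 0, -1], [0, 1, 0, 0, 0, 0, -1], [0, 1, 0, 0, 0, 0, -1], [0, 1, 0, 0, 0, 0, -1], [0, 1, 0, 0, 0, 0, -1], [0, 1, 0, 0, 0, 0, -1], [0, 1, 0, 0, 0, 0, -1], [0, 1, 0, 0, 0, 0, -1]]
  ]
}}

```text
time_s: 25.13
position: [0.4889, -0.0893, 0.1403]
tcp_rot: [[0.998, 0.057, -0.001], [0.057, -0.998, 0.0], [-0.001, -0.0, -1.0]]
force: [0.5, -0.3, -0.6]
opening: 0.999
grasp_force: 0.0
```

>>> {"method": "carry_out", "body": {
  "deltas": [
    [[0, 0.25, 0, 0, 0, 0, -1], [0, 0.5, 0, 0, 0, 0, -1], [0, 0.75, 0, 0, 0, 0, -1], [0, 0.75, 0, 0, 0, 0, -1], [0, 0.75, 0, 0, 0, 0, -1], [0, 0.75, 0, 0, 0, 0, -1], [0, 0.75, 0, 0, 0, 0, -1], [0, 0.75, 0, 0, 0, 0, -1], [0, 0.75, 0, 0, 0, 0, -1], [0, 0.75, 0, 0, 0, 0, -1]]
  ]
}}

```text
time_s: 25.97
position: [0.4953, -0.2019, 0.1404]
tcp_rot: [[0.998, 0.056, -0.0], [0.056, -0.998, 0.0], [-0.0, -0.0, -1.0]]
force: [-0.0, 0.6, 0.1]
opening: 0.999
grasp_force: 0.0
```

```bash
cat > ptr.py <<'E'
from m import *
def go(k,ref=2):
  for n,c in(('top',(244,205)),('side',(256,199))):
    d=np.load(f'pics/{n[0]}{k}.npy').mean(2)-np.load(f'pics/{n[0]}{ref}.npy').mean(2)
    u0,v0=c[0]-12,c[1]-12;D=d[v0:v0+24,u0:u0+24];D=D-np.median(D)
    for sg in(1,-1):
        g=cv2.resize((sg*D).astype('f4'),None,fx=8,fy=8,interpolation=cv2.INTER_CUBIC);_,mx,_,loc=cv2.minMaxLoc(g)
        m=(g>mx*.4).astype('u1');N,l=cv2.connectedComponents(m);k_=l[loc[1],loc[0]];y,x=np.nonzero(l==k_);w=g[y,x]
        u,v=u0+((w*x).sum()/w.sum()+.5)/8-.5,v0+((w*y).sum()/w.sum()+.5)/8-.5
        p=on(n,u,v,.0485);e=p[:2]-[.4823,.0582];print(n,sg,round(mx),len(x)/64,round(u,2),round(v,2),np.linalg.norm(e).round(4),np.degrees(np.arctan2(e[1],e[0])).round(1))
E
python3 - <<'E'
from ptr import *
t=np.mean([capture('top') for _ in range(6)],0);s=np.mean([capture('side') for _ in range(6)],0)
np.save('pics/t4.npy',t);np.save('pics/s4.npy',s);go(4)
t=t.min(2)
for v in range(194,203):
    x=np.arange(239,248);r=t[v,239:248];w=np.clip(r-(r[0]+r[-1])/2-8,0,None);u=(w*x).sum()/w.sum();print(v,round(u,2),int(w.max()))
plan([.4893,.0594,.012],down(9.6))
E
```

```text
top 1 91 7.796875 244.31 201.55 0.0168 4.5
top -1 93 8.484375 238.66 205.12 0.0185 68.7
side 1 84 2.71875 255.39 192.38 0.0287 -44.9
side -1 97 3.5625 255.92 201.1 0.0243 75.1
194 242.66 14
195 243.01 41
196 243.16 41
197 243.26 36
198 243.3 31
199 243.71 29
200 244.06 36
201 243.72 45
202 243.51 51
pos [ 0.4953 -0.203   0.1403] t 26.57 -> [ 0.0551 -1.7492  0.8556] [-0.     0.    -0.018]
```

>>> {"method": "carry_out", "body": {
  "deltas": [
    [[0.01, -0.25, 0, 0, 0, 0, -1], [0.02, -0.5, 0, 0, 0, 0, -1], [0.03, -0.75, 0, 0, 0, 0, -1], [0.03, -0.9, 0, 0, 0, 0, -1], [0.03, -0.9, 0, 0, 0, 0, -1], [0.03, -0.9, 0, 0, 0, 0, -1], [0.03, -0.9, 0, 0, 0, 0, -1], [0.03, -0.9, 0, 0, 0, 0, -1], [0.03, -0.9, 0, 0, 0, 0, -1], [0.03, -0.9, 0, 0, 0, 0, -1]]
  ]
}}

```text
time_s: 27.4
position: [0.4928, -0.0691, 0.1403]
tcp_rot: [[0.999, 0.053, 0.0], [0.053, -0.999, -0.0], [0.0, 0.0, -1.0]]
force: [-0.3, -0.5, 0.2]
opening: 0.998
grasp_force: 0.0
```

>>> {"method": "carry_out", "body": {
  "deltas": [
    [[-0.01, -0.25, 0, 0, 0, 0, -1], [-0.02, -0.5, 0, 0, 0, 0, -1], [-0.03, -0.7, 0, 0, 0, 0, -1], [-0.03, -0.84, 0.1, 0, 0, 0, -1], [-0.03, -0.84, 0.2, 0, 0, 0, -1], [-0.03, -0.84, 0.3, 0, 0, 0, -1], [-0.03, -0.84, 0.3, 0, 0, 0, -1], [-0.03, -0.84, 0.3, 0, 0, 0, -1], [-0.03, -0.84, 0.3, 0, 0, 0, -1], [-0.03, -0.84, 0.3, 0, 0, 0, -1]]
  ]
}}

```text
time_s: 28.23
position: [0.4819, 0.057, 0.0961]
tcp_rot: [[0.999, 0.054, 0.002], [0.054, -0.999, -0.0], [0.002, 0.0, -1.0]]
force: [0.1, 0.3, 1.3]
opening: 0.997
grasp_force: 0.0
```

Run:
```python
from h import *
plan([.482,.0585,.0525],down(3.2))
```

```text
pos [0.4819 0.057  0.0961] t 28.23 -> [ 0.0005 -0.0099  0.2907] [ 0.     -0.0003 -0.0004]
```

>>> {"method": "carry_out", "body": {
  "deltas": [
    [[0, -0.01, 0.1, 0, 0, 0, -1], [0, -0.01, 0.2, 0, 0, 0, -1], [0, -0.01, 0.29, 0, 0, 0, -1], [0, -0.01, 0.29, 0, 0, 0, -0.5], [0, -0.01, 0.29, 0, 0, 0, 1], [0, -0.01, 0.29, 0, 0, 0, 1], [0, -0.01, 0.29, 0, 0, 0, 1], [0, -0.01, 0.29, 0, 0, 0, 1], [0, -0.01, 0.29, 0, 0, 0, 1], [0, -0.01, 0.29, 0, 0, 0, 1]]
  ]
}}

```text
time_s: 29.07
position: [0.4813, 0.0591, 0.0523]
tcp_rot: [[0.999, 0.055, 0.001], [0.055, -0.999, -0.0], [0.001, 0.0, -1.0]]
force: [-0.3, -0.5, -0.4]
opening: 0.558
grasp_force: 0.0
```

>>> {"method": "carry_out", "body": {
  "deltas": [
    [[0, 0, 0, 0, 0, 0, 1], [0, 0, 0, 0, 0, 0, 1], [0, 0, 0.01, 0, 0, 0, 1], [0, 0, 0.01, 0, 0, 0, 1], [0, 0, 0.01, 0, 0, -0.003, 1], [0, 0, 0.01, 0, 0, -0.006, 1], [0, 0, 0.01, 0, 0, -0.009, 1], [0, 0, 0.01, 0, 0, -0.012, 1], [0, 0, 0.01, 0, 0, -0.014, 1], [0, 0, 0.01, 0, 0, -0.014, 1]]
  ]
}}

```text
time_s: 29.9
position: [0.481, 0.0601, 0.0518]
tcp_rot: [[0.99, 0.142, 0.001], [0.142, -0.99, 0.001], [0.001, -0.001, -1.0]]
force: [-2.1, 4.8, 14.1]
opening: 0.405
grasp_force: 30.0
```

>>> {"method": "carry_out", "body": {
  "deltas": [
    [[0, 0, 0, 0, 0, 0, 1], [0, 0, 0, 0, 0, 0, -1], [0, 0, 0, 0, 0, 0, -1], [0, 0, 0, 0, 0, 0, -1], [0, 0, 0, 0, 0, 0, -1], [0, 0, 0, 0, 0, 0, -1], [0, 0, -0.1, 0, 0, 0, -1], [0, 0, -0.25, 0, 0, 0, -1], [0, 0, -0.45, 0, 0, 0, -1], [0, 0, -0.6, 0, 0, 0, -1]]
  ]
}}

```text
time_s: 30.73
position: [0.481, 0.0589, 0.1414]
tcp_rot: [[0.99, 0.142, -0.0], [0.142, -0.99, -0.0], [-0.0, 0.0, -1.0]]
force: [0.3, -0.2, 0.3]
opening: 0.965
grasp_force: 0.0
```

>>> {"method": "carry_out", "body": {
  "deltas": [
    [[0, 0.25, 0, 0, 0, 0, -1], [0, 0.5, 0, 0, 0, 0, -1], [0, 0.75, 0, 0, 0, 0, -1], [0, 1, 0, 0, 0, 0, -1], [0, 1, 0, 0, 0, 0, -1], [0, 1, 0, 0, 0, 0, -1], [0, 1, 0, 0, 0, 0, -1], [0, 1, 0, 0, 0, 0, -1], [0, 1, 0, 0, 0, 0, -1], [0, 1, 0, 0, 0, 0, -1]]
  ]
}}

```text
time_s: 31.57
position: [0.502, -0.088, 0.1403]
tcp_rot: [[0.99, 0.144, -0.001], [0.144, -0.99, 0.0], [-0.001, -0.0, -1.0]]
force: [-0.3, -0.4, -1.3]
opening: 1.004
grasp_force: 0.0
```

>>> {"method": "carry_out", "body": {
  "deltas": [
    [[0, 0.25, 0, 0, 0, 0, -1], [0, 0.5, 0, 0, 0, 0, -1], [0, 0.75, 0, 0, 0, 0, -1], [0, 0.75, 0, 0, 0, 0, -1], [0, 0.75, 0, 0, 0, 0, -1], [0, 0.75, 0, 0, 0, 0, -1], [0, 0.75, 0, 0, 0, 0, -1], [0, 0.75, 0, 0, 0, 0, -1], [0, 0.75, 0, 0, 0, 0, -1], [0, 0.75, 0, 0, 0, 0, -1]]
  ]
}}

```text
time_s: 32.4
position: [0.5183, -0.1997, 0.1404]
tcp_rot: [[0.99, 0.143, -0.0], [0.143, -0.99, 0.0], [-0.0, -0.0, -1.0]]
force: [0.1, -0.4, 0.2]
opening: 1.0
grasp_force: 0.0
```

Run:
```python
from ptr import *
t=np.mean([capture('top') for _ in range(6)],0);s=np.mean([capture('side') for _ in range(2)],0)
np.save('pics/t5.npy',t);np.save('pics/s5.npy',s);go(5)
t=t.min(2)
for v in range(194,203):
    x=np.arange(239,248);r=t[v,239:248];w=np.clip(r-(r[0]+r[-1])/2-8,0,None);u=(w*x).sum()/w.sum();print(v,round(u,2),int(w.max()))
plan([.4893,.0594,.012],down(9.6))
g=lambda i:cv2.convertScaleAbs(i,alpha=1.6)
cv2.imwrite('pics/z6.png',np.hstack([crop(g(np.load('pics/t4.npy')),228,185,33,42,12,5),crop(g(np.load('pics/t5.npy')),228,185,33,42,12,5)]))
```

```text
top 1 99 6.796875 243.65 201.63 0.0168 10.9
top -1 90 8.75 238.67 205.15 0.0184 68.9
side 1 82 3.671875 253.34 197.62 0.0212 23.7
side -1 95 3.59375 255.91 201.1 0.0243 75.1
194 242.73 15
195 243.01 42
196 243.14 43
197 243.25 35
198 243.32 34
199 243.41 29
200 243.51 32
201 242.94 44
202 243.09 62
pos [ 0.5183 -0.2008  0.1404] t 32.8 -> [ 0.0548 -1.7443  0.8557] [ 0.    -0.    -0.004]
```

View pics/z6.png

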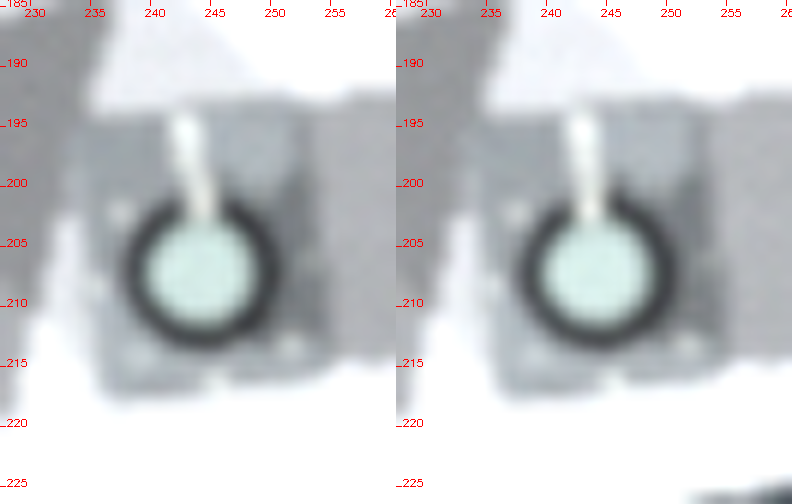

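In both crops the pointer at (243.7,201) runs into the mark at (243.1,196). The right crop, after the correction, is straight to within about 1–2°. Next I'll grasp the camera across its width.

>>> {"method": "carry_out", "body": {
  "deltas": [
    [[0, -0.25, 0, 0, 0, 0, -1], [0.01, -0.5, 0, 0, 0, 0, -1], [0.02, -0.75, 0, 0, 0, 0, -1], [0.03, -0.9, 0, 0, 0, -0.004, -1], [0.03, -0.9, 0, 0, 0, -0.004, -1], [0.03, -0.9, 0, 0, 0, -0.004, -1], [0.03, -0.9, 0, 0, 0, -0.004, -1], [0.03, -0.9, 0, 0, 0, -0.004, -1], [0.03, -0.9, 0, 0, 0, -0.004, -1], [0.03, -0.9, 0, 0, 0, -0.004, -1]]
  ]
}}

```text
time_s: 33.63
position: [0.5039, -0.0676, 0.1403]
tcp_rot: [[0.986, 0.165, 0.0], [0.165, -0.986, -0.0], [0.0, 0.0, -1.0]]
force: [-1.0, 0.2, -0.2]
opening: 0.999
grasp_force: 0.0
```

>>> {"method": "carry_out", "body": {
  "deltas": [
    [[0, -0.25, 0, 0, 0, 0, -1], [0.01, -0.5, 0, 0, 0, 0, -1], [0.02, -0.75, 0, 0, 0, 0, -1], [0.025, -0.844, 0.05, 0, 0, 0, -1], [0.025, -0.844, 0.15, 0, 0, 0, -1], [0.025, -0.844, 0.25, 0, 0, 0, -1], [0.025, -0.844, 0.25, 0, 0, 0, -1], [0.025, -0.844, 0.25, 0, 0, 0, -1], [0.025, -0.844, 0.25, 0, 0, 0, -1], [0.025, -0.844, 0.25, 0, 0, 0, -1]]
  ]
}}

```text
time_s: 34.47
position: [0.4869, 0.0584, 0.1036]
tcp_rot: [[0.986, 0.166, 0.002], [0.166, -0.986, -0.0], [0.002, 0.0, -1.0]]
force: [-1.0, 0.3, 0.3]
opening: 0.994
grasp_force: 0.0
```

Run:
```python
from h import *
plan([.4893,.0592,.0125],down(9.6))
```

```text
pos [0.4869 0.0584 0.1036] t 34.47 -> [ 0.0155 -0.0027  0.607 ] [ 0.0001 -0.0002 -0.0001]
```

>>> {"method": "carry_out", "body": {
  "deltas": [
    [[0.015, -0.003, 0.12, 0, 0, 0, -1], [0.015, -0.003, 0.24, 0, 0, 0, -1], [0.015, -0.003, 0.36, 0, 0, 0, -1], [0.015, -0.003, 0.48, 0, 0, 0, -1], [0.015, -0.003, 0.57, 0, 0, 0, -1], [0.015, -0.003, 0.605, 0, 0, 0, -1], [0.015, -0.003, 0.605, 0, 0, 0, -1], [0.015, -0.003, 0.605, 0, 0, 0, -1], [0.015, -0.003, 0.605, 0, 0, 0, 1], [0.015, -0.003, 0.605, 0, 0, 0, 1]]
  ]
}}

```text
time_s: 35.3
position: [0.4891, 0.0597, 0.0131]
tcp_rot: [[0.986, 0.167, 0.002], [0.167, -0.986, -0.0], [0.002, 0.001, -1.0]]
force: [0.6, -0.2, 0.4]
opening: 0.917
grasp_force: 0.0
```

>>> {"method": "carry_out", "body": {
  "deltas": [
    [[0, 0, 0, 0, 0, 0, 1], [0, 0, 0, 0, 0, 0, 1], [0, 0, 0, 0, 0, 0, 1], [0, 0, 0, 0, 0, 0, 1], [0, 0, 0, 0, 0, 0, 1], [0, 0, 0, 0, 0, 0, 1], [0, 0, 0, 0, 0, 0, 1], [0, 0, 0, 0, 0, 0, 1], [0, 0, 0, 0, 0, 0, 1], [0, 0, 0, 0, 0, 0, 1]]
  ]
}}

```text
time_s: 36.13
position: [0.488, 0.0602, 0.0124]
tcp_rot: [[0.986, 0.166, -0.0], [0.166, -0.986, 0.001], [-0.0, -0.001, -1.0]]
force: [-0.7, 3.6, 5.9]
opening: 0.643
grasp_force: 29.9
```

>>> {"method": "carry_out", "body": {
  "deltas": [
    [[0, 0, -0.05, 0, 0, 0, 1], [0, 0, -0.15, 0, 0, 0, 1], [0, 0, -0.3, 0, 0, 0, 1], [0, 0, -0.45, 0, 0, 0, 1], [0, 0, -0.6, 0, 0, 0, 1], [0, 0, -0.75, 0, 0, 0, 1], [0, 0, -0.9, 0, 0, 0, 1], [0, 0, -1, 0, 0, 0, 1], [0, 0, -1, 0, 0, 0, 1], [0, 0, -1, 0, 0, 0, 1]]
  ]
}}

```text
time_s: 36.97
position: [0.4881, 0.0595, 0.1621]
tcp_rot: [[0.986, 0.167, 0.001], [0.167, -0.986, -0.001], [0.0, 0.001, -1.0]]
force: [0.5, 0.8, -6.8]
opening: 0.637
grasp_force: 29.8
```

Run:
```python
from h import *
# pad pose; camera frame in tool: underside centre is .0125 beyond TCP along tool z (tool down)
o=np.array([.5529,-.2515,.075]);Rp=Ro.from_euler('ZY',[10,15],degrees=True).as_matrix()
Rt=Rp@np.diag([1,-1,-1.])   # tool x = pad x, y=-pad y, z=-pad z
for dx,dz in((-.02,.04),(-.008,.006),(0,0)):
    p=o+Rp@[dx,0,dz+.0122];print(np.round(p,4));plan(p,Rt)
```

```text
[ 0.5472 -0.2525  0.1306]
pos [0.4881 0.0595 0.1621] t 36.97 -> [0.0404 2.1166 0.2118] [-0.     -0.0417 -0.0011]
[ 0.5499 -0.252   0.0947]
pos [0.4881 0.0595 0.1621] t 36.97 -> [0.0589 2.1163 0.4515] [-0.     -0.0417 -0.0011]
[ 0.556  -0.251   0.0868]
pos [0.4881 0.0595 0.1621] t 36.97 -> [0.1001 2.116  0.504 ] [-0.     -0.0417 -0.0011]
```

>>> {"method": "carry_out", "body": {
  "deltas": [
    [[0, 0.1, 0, 0, 0, 0, 1], [0, 0.25, 0, 0, 0, 0, 1], [0, 0.45, 0, 0, 0, 0, 1], [0, 0.65, 0, 0, 0, 0, 1], [0, 0.85, 0, 0, 0, 0, 1], [0, 1, 0, 0, 0, 0, 1], [0, 1, 0, 0, 0, 0, 1], [0, 1, 0, 0, 0, 0, 1], [0, 1, 0, 0, 0, 0, 1], [0, 1, 0, 0, 0, 0, 1]]
  ]
}}

```text
time_s: 37.8
position: [0.5119, -0.0868, 0.1608]
tcp_rot: [[0.986, 0.168, -0.003], [0.168, -0.986, 0.002], [-0.003, -0.002, -1.0]]
force: [0.0, -0.5, -5.9]
opening: 0.643
grasp_force: 29.8
```

>>> {"method": "carry_out", "body": {
  "deltas": [
    [[0, 0.1, 0, 0, 0, 0, 1], [0, 0.25, 0, 0, 0, 0, 1], [0, 0.45, 0, 0, -0.01, 0, 1], [0, 0.65, 0, 0, -0.02, 0, 1], [0, 0.85, 0, 0, -0.03, 0, 1], [0, 1, 0, 0, -0.0417, 0, 1], [0, 1, 0, 0, -0.0417, 0, 1], [0, 1, 0, 0, -0.0417, 0, 1], [0, 1, 0, 0, -0.0417, 0, 1], [0, 1, 0, 0, -0.0417, 0, 1]]
  ]
}}

```text
time_s: 38.63
position: [0.5376, -0.2345, 0.1618]
tcp_rot: [[0.952, 0.168, -0.256], [0.163, -0.986, -0.042], [-0.26, -0.002, -0.966]]
force: [-0.6, -0.4, -4.7]
opening: 0.641
grasp_force: 29.8
```

```bash
cat > pad.py <<'E'
from h import *
o=np.array([.5529,-.2515,.075]);Rp=Ro.from_euler('ZY',[10,15],degrees=True).as_matrix()
Rt=Rp@np.diag([1,-1,-1.])
def pp(dx,dy,dz):plan(o+Rp@[dx,dy,dz+.0124],Rt)
def where():
    s=telemetry.read_state();print('pad frame mm',np.round((Rp.T@(np.array(s['position'])-o)-[0,0,.0124])*1e3,2),'F pad',np.round(Rp.T@np.array(s['force']),1))
E
python3 - <<'E'
from pad import *
pp(-.012,0,.025);where()
E
```

```text
pos [ 0.5376 -0.2345  0.1618] t 38.63 -> [0.1488 0.1294 0.288 ] [-0.0005  0.0002 -0.0008]
pad frame mm [-34.17  19.39  68.28] F pad [ 0.6 -0.3 -4.7]
```

>>> {"method": "carry_out", "body": {
  "deltas": [
    [[0.03, 0.03, 0, 0, 0, 0, 1], [0.07, 0.06, 0.05, 0, 0, 0, 1], [0.1, 0.1, 0.1, 0, 0, 0, 1], [0.149, 0.13, 0.15, 0, 0, -0.001, 1], [0.149, 0.13, 0.2, 0, 0, -0.001, 1], [0.149, 0.13, 0.25, 0, 0, -0.001, 1], [0.149, 0.13, 0.288, 0, 0, -0.001, 1], [0.149, 0.13, 0.288, 0, 0, -0.001, 1], [0.149, 0.13, 0.288, 0, 0, -0.001, 1], [0.149, 0.13, 0.288, 0, 0, -0.001, 1]]
  ]
}}

```text
time_s: 39.47
position: [0.552, -0.2535, 0.1149]
tcp_rot: [[0.951, 0.173, -0.255], [0.167, -0.985, -0.043], [-0.259, -0.001, -0.966]]
force: [0.2, 1.6, -5.6]
opening: 0.642
grasp_force: 29.8
```

Run:
```python
from pad import *
pp(-.008,0,.003);where()
s=capture('side');t=capture('top');c=px('side',o).astype(int);d=px('top',o).astype(int)
g=lambda i:cv2.convertScaleAbs(i,alpha=1.4)
cv2.imwrite('pics/z7.png',np.hstack([crop(g(s),c[0]-22,c[1]-30,40,50,10),crop(g(t),d[0]-22,d[1]-22,40,50,10)]))
```

```text
pos [ 0.552  -0.2535  0.1149] t 39.47 -> [ 0.0233 -0.012   0.152 ] [-0.0002 -0.     -0.0001]
pad frame mm [-11.5   -1.83  25.79] F pad [ 1.9  1.5 -5.2]
```

View pics/z7.png

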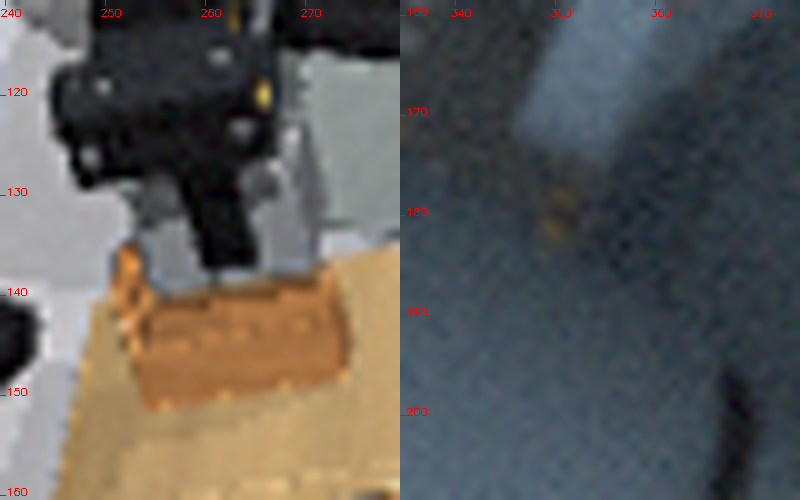

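The side view shows the camera held just above the pad at (255–270,135), lined up with it, with its low end near the stops at (252,140). I'll lower it.

>>> {"method": "carry_out", "body": {
  "deltas": [
    [[0.01, -0.006, 0.03, 0, 0, 0, 1], [0.02, -0.012, 0.06, 0, 0, 0, 1], [0.023, -0.012, 0.09, 0, 0, 0, 1], [0.023, -0.012, 0.12, 0, 0, 0, 1], [0.023, -0.012, 0.14, 0, 0, 0, 1], [0.023, -0.012, 0.152, 0, 0, 0, 1], [0.023, -0.012, 0.152, 0, 0, 0, 1], [0.023, -0.012, 0.152, 0, 0, 0, 1], [0.023, -0.012, 0.152, 0, 0, 0, 1], [0.023, -0.012, 0.152, 0, 0, 0, 1]]
  ]
}}

```text
time_s: 40.4
position: [0.5493, -0.2522, 0.0919]
tcp_rot: [[0.951, 0.173, -0.255], [0.167, -0.985, -0.044], [-0.259, -0.001, -0.966]]
force: [-0.6, 0.4, -5.3]
opening: 0.643
grasp_force: 29.8
```

```bash
python3 -c "
from pad import *
where()"
```

```text
pad frame mm [-7.96 -0.1   3.  ] F pad [ 0.9  0.4 -5.2]
```

Lower in small steps until it touches.

>>> {"method": "carry_out", "body": {
  "deltas": [
    [[0, 0, 0.003, 0, 0, 0, 1], [0, 0, 0.006, 0, 0, 0, 1], [0, 0, 0.009, 0, 0, 0, 1], [0, 0, 0.012, 0, 0, 0, 1], [0, 0, 0.015, 0, 0, 0, 1], [0, 0, 0.018, 0, 0, 0, 1], [0, 0, 0.02, 0, 0, 0, 1], [0, 0, 0.02, 0, 0, 0, 1], [0, 0, 0.02, 0, 0, 0, 1], [0, 0, 0.02, 0, 0, 0, 1]]
  ]
}}

```text
time_s: 41.23
position: [0.5484, -0.2522, 0.0895]
tcp_rot: [[0.951, 0.173, -0.255], [0.167, -0.985, -0.043], [-0.259, -0.001, -0.966]]
force: [-1.6, 1.4, 1.6]
opening: 0.642
grasp_force: 29.8
```

```bash
python3 -c "
from pad import *
where()"
```

```text
pad frame mm [-8.14  0.1   0.4 ] F pad [-1.7  1.6  1.2]
```

>>> {"method": "carry_out", "body": {
  "deltas": [
    [[0.006, 0, 0, 0, 0, 0, 1], [0.012, 0, 0, 0, 0, 0, 1], [0.018, 0, 0, 0, 0, 0, 1], [0.024, 0, 0, 0, 0, 0, 1], [0.03, 0, 0, 0, 0, 0, 1], [0.034, 0, 0, 0, 0, 0, 1], [0.037, 0, 0, 0, 0, 0, 1], [0.04, 0, 0, 0, 0, 0, 1], [0.04, 0, 0, 0, 0, 0, 1], [0.04, 0, 0, 0, 0, 0, 1]]
  ]
}}

```text
time_s: 42.07
position: [0.553, -0.252, 0.0882]
tcp_rot: [[0.951, 0.173, -0.258], [0.167, -0.985, -0.045], [-0.261, -0.001, -0.965]]
force: [-3.1, 0.6, 5.6]
opening: 0.635
grasp_force: 29.8
```

```bash
python3 -c "
from pad import *
where()"
```

```text
pad frame mm [-3.39 -0.47  0.4 ] F pad [-4.3  1.1  4.7]
```

>>> {"method": "carry_out", "body": {
  "deltas": [
    [[0.004, 0, 0, 0, 0, 0, 1], [0.008, 0, 0, 0, 0, 0, 1], [0.012, 0, 0, 0, 0, 0, 1], [0.016, 0, 0, 0, 0, 0, 1], [0.018, 0, 0, 0, 0, 0, 1], [0.02, 0, 0, 0, 0, 0, 1], [0.02, 0, 0, 0, 0, 0, 1], [0.02, 0, 0, 0, 0, 0, 1], [0.02, 0, 0, 0, 0, 0, 1], [0.02, 0, 0, 0, 0, 0, 1]]
  ]
}}

```text
time_s: 42.9
position: [0.5555, -0.2517, 0.0876]
tcp_rot: [[0.95, 0.173, -0.258], [0.167, -0.985, -0.045], [-0.262, -0.001, -0.965]]
force: [-4.3, -0.6, 5.9]
opening: 0.643
grasp_force: 29.8
```

```bash
python3 -c "
from pad import *
where()"
```

```text
pad frame mm [-0.79 -0.61  0.4 ] F pad [-5.7  0.2  4.6]
```

>>> {"method": "carry_out", "body": {
  "deltas": [
    [[0.004, 0, 0, 0, 0, 0, 1], [0.008, 0, 0, 0, 0, 0, 1], [0.012, 0, 0, 0, 0, 0, 1], [0.016, 0, 0, 0, 0, 0, 1], [0.018, 0, 0, 0, 0, 0, 1], [0.02, 0, 0, 0, 0, 0, 1], [0.02, 0, 0, 0, 0, 0, 1], [0.02, 0, 0, 0, 0, 0, 1], [0.02, 0, 0, 0, 0, 0, 1], [0.02, 0, 0, 0, 0, 0, 1]]
  ]
}}

```text
time_s: 43.73
position: [0.5556, -0.2516, 0.0876]
tcp_rot: [[0.949, 0.174, -0.265], [0.168, -0.985, -0.045], [-0.268, -0.001, -0.963]]
force: [-9.3, -1.9, 10.8]
opening: 0.645
grasp_force: 29.8
```

```bash
python3 -c "
from pad import *
where()"
```

```text
pad frame mm [-0.69 -0.61  0.47] F pad [-12.   -0.3   7.9]
```

>>> {"method": "carry_out", "body": {
  "deltas": [
    [[-0.005, 0, 0, 0, 0, 0, 1], [-0.01, 0, 0, 0, 0, 0, 1], [-0.012, 0, 0, 0, 0, 0, 1], [-0.012, 0, 0, 0, 0, 0, 1], [-0.012, 0, 0, 0, 0, 0, -1], [-0.012, 0, 0, 0, 0, 0, -1], [-0.012, 0, 0, 0, 0, 0, -1], [-0.012, 0, 0, 0, 0, 0, -1], [-0.012, 0, 0, 0, 0, 0, -1], [-0.012, 0, 0, 0, 0, 0, -1]]
  ]
}}

```text
time_s: 44.57
position: [0.5582, -0.2504, 0.0859]
tcp_rot: [[0.951, 0.173, -0.255], [0.168, -0.985, -0.043], [-0.259, -0.002, -0.966]]
force: [-0.5, -0.2, 0.8]
opening: 0.97
grasp_force: 0.0
```

>>> {"method": "carry_out", "body": {
  "deltas": [
    [[0, 0, 0, 0, 0, 0, -1], [0, 0, -0.05, 0, 0, 0, -1], [0, 0, -0.12, 0, 0, 0, -1], [0, 0, -0.25, 0, 0, 0, -1], [0, 0, -0.4, 0, 0, 0, -1], [0, 0, -0.55, 0, 0, 0, -1], [0, 0, -0.7, 0, 0, 0, -1], [0, 0, -0.85, 0, 0, 0, -1], [0, 0, -0.85, 0, 0, 0, -1], [0, 0, -0.85, 0, 0, 0, -1]]
  ]
}}

```text
time_s: 45.4
position: [0.5919, -0.2454, 0.2117]
tcp_rot: [[0.952, 0.173, -0.251], [0.167, -0.985, -0.046], [-0.255, 0.002, -0.967]]
force: [-0.7, 1.1, -0.2]
opening: 1.001
grasp_force: 0.0
```

>>> {"method": "carry_out", "body": {
  "deltas": [
    [[0, -0.2, 0, 0, 0, 0, -1], [0, -0.4, 0, 0, 0, 0, -1], [0, -0.6, 0, 0, 0, 0, -1], [0, -0.8, 0, 0, 0, 0, -1], [0, -1, 0, 0, 0, 0, -1], [0, -1, 0, 0, 0, 0, -1], [0, -1, 0, 0, 0, 0, -1], [0, -1, 0, 0, 0, 0, -1], [0, -1, 0, 0, 0, 0, -1], [0, -1, 0, 0, 0, 0, -1]]
  ]
}}

```text
time_s: 46.23
position: [0.5647, -0.0985, 0.2092]
tcp_rot: [[0.951, 0.171, -0.256], [0.166, -0.985, -0.043], [-0.259, -0.001, -0.966]]
force: [0.1, 0.6, 0.7]
opening: 1.003
grasp_force: 0.0
```

>>> {"method": "carry_out", "body": {
  "deltas": [
    [[0, -0.2, 0, 0, 0, 0, -1], [0, -0.4, 0, 0, 0, 0, -1], [0, -0.6, 0, 0, 0, 0, -1], [0, -0.8, 0, 0, 0, 0, -1], [0, -1, 0, 0, 0, 0, -1], [0, -1, 0, 0, 0, 0, -1], [0, -1, 0, 0, 0, 0, -1], [0, -1, 0, 0, 0, 0, -1], [0, -1, 0, 0, 0, 0, -1], [0, -1, 0, 0, 0, 0, -1]]
  ]
}}

```text
time_s: 47.07
position: [0.5391, 0.049, 0.2097]
tcp_rot: [[0.952, 0.171, -0.255], [0.165, -0.985, -0.043], [-0.259, -0.001, -0.966]]
force: [0.3, -0.1, -0.7]
opening: 1.004
grasp_force: 0.0
```

Run:
```python
from pad import *
s=np.mean([capture('side') for _ in range(4)],0);t=np.mean([capture('top') for _ in range(4)],0)
np.save('pics/s8.npy',s);np.save('pics/t8.npy',t)
c=px('side',o).astype(int);d=px('top',o).astype(int)
g=lambda i:cv2.convertScaleAbs(i,alpha=1.5)
A=crop(g(s),c[0]-20,c[1]-26,33,42,12,5);B=crop(g(t),d[0]-16,d[1]-20,33,42,12,5)
cv2.imwrite('pics/z8.png',np.hstack([A,B]));print(c,d)
# predicted box-top corners / ring axis in top px when seated
for q in((33,28,44),(33,-28,44),(-33,-28,44),(-33,28,44),(-7,0,68.5),(29,0,44),(16,0,49)):print(q,px('top',o+Rp@(np.array(q)/1e3)).round(1),px('side',o+Rp@(np.array(q)/1e3)).round(1))
```

```text
[262 141] [357 181]
(33, 28, 44) [347.2 165.6] [251.4 137. ]
(33, -28, 44) [367.8 161.9] [252.9 130. ]
(-33, -28, 44) [374.9 184.6] [268.7 127.1]
(-33, 28, 44) [353.8 188.4] [267.7 134.1]
(-7, 0, 68.5) [363.9 173.8] [260.4 126.3]
(29, 0, 44) [357.9 165.1] [253.1 133.3]
(16, 0, 49) [359.7 168.7] [256.  131.6]
```

View pics/z8.png

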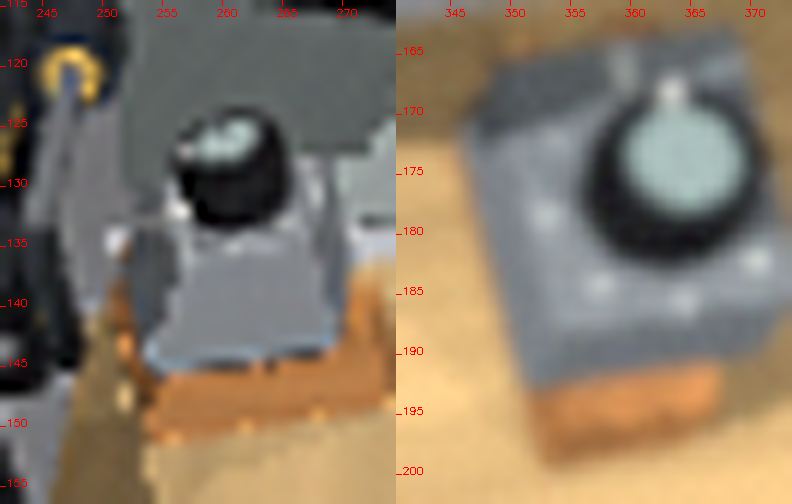

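The final views show the camera seated on the pad, with its low end against the stops in the side view (crop (140,300)). The lens centre is at (364.6,173.7) against a prediction of (363.9,173.8). I'll check the ring and the centring numerically.

Run:
```python
from pad import *
def P(n,u,v,z):
    a,d=ray(n,u,v);q=Rp[:,2];p=a+d*(q@(o+q*z-a))/(q@d);return (Rp.T@(p-o))*1e3
T=lambda x,y:(341+(x-396)/12-.46,161+y/12-.46)
S=lambda x,y:(242+x/12-.46,115+y/12-.46)
t=np.load('pics/t8.npy');s=np.load('pics/s8.npy')
# lens disc centroid top (bright greenish on dark)
g=cv2.resize(t[163:186,353:376].min(2).astype('f4'),None,fx=8,fy=8,interpolation=cv2.INTER_CUBIC)
rg=cv2.resize((t[...,1]-t[...,0])[163:186,353:376].astype('f4'),None,fx=8,fy=8,interpolation=cv2.INTER_CUBIC)
m=((rg>8)&(g>80)).astype('u1');N,l,st,ce=cv2.connectedComponentsWithStats(m);k=1+np.argmax(st[1:,4]);L=(353+(ce[k][0]+.5)/8-.5,163+(ce[k][1]+.5)/8-.5)
dk=(cv2.resize(t[163:186,353:376].max(2).astype('f4'),None,fx=8,fy=8,interpolation=cv2.INTER_CUBIC)<50).astype('u1')
print('lens',L,st[k,4]/64,'pad',P('top',*L,.0685).round(1))
for nm,n,uv,z in(('dot','top',T(672,92),.0685),('dot','top',T(672,92),.049),('mark','top',T(622,70),.044),('ptr','side',S(178,208),.048),('dot','side',S(188,150),.0685),('lensS','side',S(225,138),.0685),('white','side',S(115,240),.044),('mark','side',S(150,218),.044)):
    print(nm,n,np.round(uv,1),P(n,*uv,z).round(1))
for nm,uv,z in(('boxBL',T(530,388),0),('railR',T(720,365),0)):print(nm,P('top',*uv,z).round(1))
for nm,uv in(('boxbotNearLow',S(148,358)),('boxbotNearHigh',S(335,345))):print(nm,P('side',*uv,0).round(1))
```

```text
lens (np.float64(364.54987272240083), np.float64(173.62968917470525)) 58.3125 pad [-6.8 -1.9 68.5]
dot top [363.5 168.2] [ 8.3 -3.4 68.5]
dot top [363.5 168.2] [ 15.6 -10.2  49. ]
mark top [359.4 166.4] [24.6 -2.7 44. ]
ptr side [256.4 131.9] [14.4  0.9 48. ]
dot side [257.2 127. ] [ 5.7  1.4 68.5]
lensS side [260.3 126. ] [-6.4 -2.2 68.5]
white side [251.1 134.5] [36.4  7.6 44. ]
mark side [254.  132.7] [25.5 -3.2 44. ]
boxBL [-30.6  23.4  -0. ]
railR [-33.2 -19.7  -0. ]
boxbotNearLow [36.2 11.2 -0. ]
boxbotNearHigh [-29.3  23.6  -0. ]
```

```bash
python3 -c "
from rig import job
print(job.hand_in())"
```

```text
the job is handed in; nothing more can be done
None
```

The job is handed in: the nest camera sits on the pad against both stops, centred across it to about 2 mm; the focus ring was left about 1–2° off the long mark by the last bench measurement, though the rougher final views (one each way) can't rule out several degrees more.

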